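Set up the folding brazing hearth

TASK

Set up the brazing hearth on the garage bench. First turn its two front levelling screws until it stands level and steady with all four feet carrying weight; then fold its heat shield up by the handle until it stands upright, square to the tray. Then lay all the loose firebricks as a wall in running bond along the middle row of the brick floor, in line with that row and each centred over a joint of the bricks below, filling the first course of three before starting the second; do not drag the hearth about, and leave the bottle, can and tin alone.

Things in the scene. Friction and masses are not known exactly. Their poses are not given: they have to be found in the camera images.
- hearth: Brazing hearth: grey steel tray, 230 (x) by 412 mm (y), on four feet, paved flush with its 20 mm rims with cream firebrick. Loose, 5 kg. Origin on the bench under the tray when level; x from the front (robot's side) to the back, y left, z up. Brick floor: top at z 56 mm, from x -101 to +121, y -202 to +202 mm, five rows of bricks along y.
- wall_line (a point): The middle joint of the middle row of the brick floor, on its top (hearth x +10, y 0, z 56 mm; axes as the hearth's). That row has four bricks end to end, 96 mm long and 40 mm wide with 4 mm joints: its joints are at hearth y -100, 0 and +100 mm. The rows next to it are half a brick out of step.
- rear_foot_left: Fixed rear foot, rubber pad 34 mm across, at hearth x +105, y +180 mm; origin under the pad. Not adjustable.
- rear_foot_right: Fixed rear foot, rubber pad 34 mm across, at hearth x +105, y -180 mm; origin under the pad. Not adjustable.
- screw_left: Left front levelling screw (hearth x -135, y +165 mm) with its rubber foot pad, 34 mm across; origin under the pad. It moves down or up through its lug as its knob is turned. The foot gives about 1 mm per 10 N. With all well each front foot carries about 12 N.
- screw_right: Right front levelling screw (hearth x -135, y -165 mm), otherwise as the left one.
- knob_left (a joint): Left screw's knob, rad: 0 = screw fully up, 9 = end of thread. Grows when turned clockwise seen from above, which drives the foot down 1.27 mm per rad (8 mm a turn), raising that corner. Tray level at about 6.2 on both knobs. Starts at 0 to 1.8, so this foot mostly hangs clear. Stiff (0.07 Nm), stays where left.
- knob_right (a joint): Right screw's knob, as the left one; starts at 2.4 to 3.6.
- knob_left_grip (a point): Middle of the left knob's black bar handle, on the screw's axis: bar 60 mm long, 14 mm wide, 26 mm tall, its top 13 mm above this point. The point's x axis lies along the bar and turns with it. About 84 mm above the bench when level; the lug under the knob ends at 46 mm, the tray beside it at 56 mm.
- knob_right_grip (a point): Middle of the right knob's bar handle, as the left one.
- shield (a joint): Heat shield, rad: a stiff steel sheet 130 mm deep, 360 wide, 3 thick, hinged along the tray's back. 0 = folded forward, level over the back half of the tray (starts so); 1.571 = upright, square to the tray; 1.9 = end of travel, no stop at upright. Grows as its front edge is lifted. Stiff hinge (0.65 Nm) that holds at any angle.
- shield_handle (a point): Middle of the cross bar of the shield's wire handle: round bar 10 mm thick, 110 mm long, parallel to the hinge, 40 mm beyond the shield's free edge in the plane of the sheet (35 mm clear between bar and sheet for a finger), 170 mm from the hinge axis. The bar can turn between the fingers as the shield swings.
- shield_hinge (a point): Middle of the shield's hinge axis (hearth x +126, z 86 mm); the axis runs along hearth y.
- oil_bottle: Bystander: blue oil bottle 80 mm across, 210 mm tall, standing on the bench; origin under it. Leave alone.
- spray_can: Bystander: black spray can 56 mm across, 170 mm tall, standing; origin under it. Leave alone.
- flux_tin: Bystander: open metal tin 80 mm across, 50 mm tall, standing on the bench; origin under it. Leave alone.
- brick1_center (a point): Loose light firebrick, cream, 96 mm long (x), 40 by 40 mm square in section, about 0.13 kg, lying on the bench beside the hearth; all are alike. The point is its centre. Three to five of the five are present, the others are absent (None).
- brick2_center (a point): Loose light firebrick, cream, 96 mm long (x), 40 by 40 mm square in section, about 0.13 kg, lying on the bench beside the hearth; all are alike. The point is its centre. Three to five of the five are present, the others are absent (None).
- brick3_center (a point): Loose light firebrick, cream, 96 mm long (x), 40 by 40 mm square in section, about 0.13 kg, lying on the bench beside the hearth; all are alike. The point is its centre. Three to five of the five are present, the others are absent (None).
- brick4_center (a point): Loose light firebrick, cream, 96 mm long (x), 40 by 40 mm square in section, about 0.13 kg, lying on the bench beside the hearth; all are alike. The point is its centre. Three to five of the five are present, the others are absent (None).
- brick5_center (a point): Loose light firebrick, cream, 96 mm long (x), 40 by 40 mm square in section, about 0.13 kg, lying on the bench beside the hearth; all are alike. The point is its centre. Three to five of the five are present, the others are absent (None).
Mind the look-alikes: they are no part of the job. What is shaped like the part that bears brick2_center but green or turquoise is not meant.

How it is judged (in metres and radians):
On the way, in this order (a step that is already met when the one before it is completed fails the run):
1. the hearth stands level and steady on its own, all four feet carrying weight (contact force between each of rear_foot_left, rear_foot_right, screw_left, screw_right and anything else above 3 N and angle between hearth's own z axis and vertical below 0.008 rad and contact force between the fingers and hearth below 0.3 N), for 0.3 s.
2. the heat shield stands upright (value of joint shield between 1.451 and 1.691 rad), for 0.3 s.
At the end, for the whole second after the job is handed in: Each foot bears over 3 N, tray level within 0.008 rad; shield at 1.571 within 0.12 rad; every brick present lies along the middle row (0.15 rad), in line with it (11 mm), centred over a joint below (14 mm), the three places of the first course filled, any more bricks in the second (all of step 2 and contact force between each of rear_foot_left, rear_foot_right, screw_left, screw_right and anything else above 3 N and angle between hearth's own z axis and vertical below 0.008 rad and x of brick1_center in the frame of hearth between -0.001 and 0.021 m and angle between the x axis of each of brick1_center, brick2_center, brick3_center, brick4_center, brick5_center and the y axis of hearth, either way round below 0.15 rad and ((y of brick1_center in the frame of hearth between -0.114 and -0.086 m and z of brick1_center in the frame of hearth between 0.069 and 0.083 m) or (y of brick1_center in the frame of hearth between -0.014 and 0.014 m and z of brick1_center in the frame of hearth between 0.069 and 0.083 m) or (y of brick1_center in the frame of hearth between 0.086 and 0.114 m and z of brick1_center in the frame of hearth between 0.069 and 0.083 m) or (y of brick1_center in the frame of hearth between -0.064 and -0.036 m and z of brick1_center in the frame of hearth between 0.109 and 0.123 m) or (y of brick1_center in the frame of hearth between 0.036 and 0.064 m and z of brick1_center in the frame of hearth between 0.109 and 0.123 m)) and x of brick2_center in the frame of hearth between -0.001 and 0.021 m and ((y of brick2_center in the frame of hearth between -0.114 and -0.086 m and z of brick2_center in the frame of hearth between 0.069 and 0.083 m) or (y of brick2_center in the frame of hearth between -0.014 and 0.014 m and z of brick2_center in the frame of hearth between 0.069 and 0.083 m) or (y of brick2_center in the frame of hearth between 0.086 and 0.114 m and z of brick2_center in the frame of hearth between 0.069 and 0.083 m) or (y of brick2_center in the frame of hearth between -0.064 and -0.036 m and z of brick2_center in the frame of hearth between 0.109 and 0.123 m) or (y of brick2_center in the frame of hearth between 0.036 and 0.064 m and z of brick2_center in the frame of hearth between 0.109 and 0.123 m)) and x of brick3_center in the frame of hearth between -0.001 and 0.021 m and ((y of brick3_center in the frame of hearth between -0.114 and -0.086 m and z of brick3_center in the frame of hearth between 0.069 and 0.083 m) or (y of brick3_center in the frame of hearth between -0.014 and 0.014 m and z of brick3_center in the frame of hearth between 0.069 and 0.083 m) or (y of brick3_center in the frame of hearth between 0.086 and 0.114 m and z of brick3_center in the frame of hearth between 0.069 and 0.083 m) or (y of brick3_center in the frame of hearth between -0.064 and -0.036 m and z of brick3_center in the frame of hearth between 0.109 and 0.123 m) or (y of brick3_center in the frame of hearth between 0.036 and 0.064 m and z of brick3_center in the frame of hearth between 0.109 and 0.123 m)) and x of brick4_center in the frame of hearth between -0.001 and 0.021 m and ((y of brick4_center in the frame of hearth between -0.114 and -0.086 m and z of brick4_center in the frame of hearth between 0.069 and 0.083 m) or (y of brick4_center in the frame of hearth between -0.014 and 0.014 m and z of brick4_center in the frame of hearth between 0.069 and 0.083 m) or (y of brick4_center in the frame of hearth between 0.086 and 0.114 m and z of brick4_center in the frame of hearth between 0.069 and 0.083 m) or (y of brick4_center in the frame of hearth between -0.064 and -0.036 m and z of brick4_center in the frame of hearth between 0.109 and 0.123 m) or (y of brick4_center in the frame of hearth between 0.036 and 0.064 m and z of brick4_center in the frame of hearth between 0.109 and 0.123 m)) and x of brick5_center in the frame of hearth between -0.001 and 0.021 m and ((y of brick5_center in the frame of hearth between -0.114 and -0.086 m and z of brick5_center in the frame of hearth between 0.069 and 0.083 m) or (y of brick5_center in the frame of hearth between -0.014 and 0.014 m and z of brick5_center in the frame of hearth between 0.069 and 0.083 m) or (y of brick5_center in the frame of hearth between 0.086 and 0.114 m and z of brick5_center in the frame of hearth between 0.069 and 0.083 m) or (y of brick5_center in the frame of hearth between -0.064 and -0.036 m and z of brick5_center in the frame of hearth between 0.109 and 0.123 m) or (y of brick5_center in the frame of hearth between 0.036 and 0.064 m and z of brick5_center in the frame of hearth between 0.109 and 0.123 m)) and ((y of brick1_center in the frame of hearth between -0.114 and -0.086 m and z of brick1_center in the frame of hearth between 0.069 and 0.083 m) or (y of brick2_center in the frame of hearth between -0.114 and -0.086 m and z of brick2_center in the frame of hearth between 0.069 and 0.083 m) or (y of brick3_center in the frame of hearth between -0.114 and -0.086 m and z of brick3_center in the frame of hearth between 0.069 and 0.083 m) or (y of brick4_center in the frame of hearth between -0.114 and -0.086 m and z of brick4_center in the frame of hearth between 0.069 and 0.083 m) or (y of brick5_center in the frame of hearth between -0.114 and -0.086 m and z of brick5_center in the frame of hearth between 0.069 and 0.083 m)) and ((y of brick1_center in the frame of hearth between -0.014 and 0.014 m and z of brick1_center in the frame of hearth between 0.069 and 0.083 m) or (y of brick2_center in the frame of hearth between -0.014 and 0.014 m and z of brick2_center in the frame of hearth between 0.069 and 0.083 m) or (y of brick3_center in the frame of hearth between -0.014 and 0.014 m and z of brick3_center in the frame of hearth between 0.069 and 0.083 m) or (y of brick4_center in the frame of hearth between -0.014 and 0.014 m and z of brick4_center in the frame of hearth between 0.069 and 0.083 m) or (y of brick5_center in the frame of hearth between -0.014 and 0.014 m and z of brick5_center in the frame of hearth between 0.069 and 0.083 m)) and ((y of brick1_center in the frame of hearth between 0.086 and 0.114 m and z of brick1_center in the frame of hearth between 0.069 and 0.083 m) or (y of brick2_center in the frame of hearth between 0.086 and 0.114 m and z of brick2_center in the frame of hearth between 0.069 and 0.083 m) or (y of brick3_center in the frame of hearth between 0.086 and 0.114 m and z of brick3_center in the frame of hearth between 0.069 and 0.083 m) or (y of brick4_center in the frame of hearth between 0.086 and 0.114 m and z of brick4_center in the frame of hearth between 0.069 and 0.083 m) or (y of brick5_center in the frame of hearth between 0.086 and 0.114 m and z of brick5_center in the frame of hearth between 0.069 and 0.083 m))); the robot touches nothing.
It fails at once if the bottle, can or tin is moved more than 40 mm or tipped (distance of any of oil_bottle, spray_can, flux_tin from where it was at the start of the episode above 0.04 m or angle between any of oil_bottle, spray_can, flux_tin's own z axis and vertical above 0.5 rad).
It fails at once if the hearth is dragged more than 50 mm or tipped up by more than 0.15 rad (distance of hearth from where it was at the start of the episode above 0.05 m or angle between hearth's own z axis and vertical above 0.15 rad).
Of brick1, brick2, brick3, brick4, brick5 only 3 to 5 are there at a start; the rules pass over those that are not, and their reading is None.
At some moment in a run one of brick1, brick2, brick3, brick4, brick5 may be knocked a few centimetres aside while the robot is not near it.
Once in a run the grip may slacken for a moment while it holds something.
It also fails if it takes over 210 s, if anything falls off the work surface, if the arm or the gripper's body presses on something with over 40 N, if the wrist force passes 120 N, or if a joint passes its speed limit or range.

ROBOT

A 6-joint arm with a two-finger parallel gripper is mounted at the origin on the work surface. World frame = base frame: x ahead of the robot, y to its left, z up, the work surface at z = 0. Lengths are in mm, angles in rad, forces in N, time in s.
With the tool pointing down it reaches from about 400 to 925 mm from the base axis. Payload 12.5 kg.
Tool frame: the origin (TCP) lies on the centre line of the jaws, within the pads' length; the fingertips stand 25 mm ahead of it and the grasp point (between the pads) lies 6 mm ahead of it (env.tip_extent is the distance from the TCP to the fingertips, in mm); x points along the fingers, z is the direction in which the jaws open and shut, and the axes are right-handed (so a half turn about x gives the same grasp; the last joint's range is limited). The gripper opens to 95 mm and grips with 3 to 60 N. Pads are 20 mm wide; open, the fingers measure 119 mm over their backs; the gripper's body (75 mm by 180 mm) begins 59 mm behind the grasp point.
Start: joints at [1.195, 0.491, 1.559, -0, 1.092, -0.106], TCP at [166.568, 602.411, 239.661] pointing down, gripper open.
Joint ranges: [-3.1, 3.1], [-0.84, 2.19], [0.05, 2.79], [-1.13, 4.28], [0.06, 2.93], [-2.69, 2.69]. Speed limits (rad/s): [2.22, 2.22, 2.79, 3.14, 3.14, 3.14].

INTERFACE

Orientations are given as [roll, pitch, yaw] about the fixed x, y, z axes, in that order (R = Rz(yaw) Ry(pitch) Rx(roll)).
In Python, from cell import env gives the robot as it stands.
- The arm moves only by the tool step_arm, never from a script. Its argument "rows" is a list of rows, each a list of 6 numbers: the shift along the tool's x, y, z in mm, then the turn, a rotation vector about the tool's x, y, z in rad. In form: [[x, y, z, wx, wy, wz], ...]. A call has 1 to 8 rows; each row shifts and turns the pose as measured when the row begins, along the tool's axes as they then stand; what a row does not reach is not made up. A row lasts 1/8 s, in which the tool goes at most 62.5 mm and 10.7 degrees, less where a joint would pass 70% of its speed; a pose out of reach is approached as far as the arm can. A call is refused whole if a number of a shift passes 62.5 or a number of a turn 0.188, either way. A call with a gripper value outside its range is refused whole. "grip" is the finger opening in mm, from 0 to 95.1, set as the call begins (left out, the last holds). The fingers move at their own pace and stop on an object; the grip force is fixed at half the most. Time passes only in rows, so rows that do not move let the fingers close. It gives the time, the measured TCP pose, the force and the opening at its end, in the units of the state.
- env.state(): the state, without advancing time (a new reading comes with each control period).
- env.read_camera(name): name is "scene" or "top"; returns the picture (480x640x3 uint8, red, green, blue); there is no depth.
- env.get_calibration(name): a dict with "fx", "fy", "cx", "cy" (pixels), "pose" (4x4, takes a point from camera to world coordinates). Camera axes: x right, y down, z forward; pixel columns grow to the right and rows downward; lengths in mm; the calibration is good to about 2 mm. A picture is of the moment at which its call begins. get_calibration takes no time and is no camera call.
- env.job_done(): hands the job in, once; it reports no verdict.
The state is a dict: "t": time; "joints": joint angles; "qvel": joint speeds; "tau": joint torques, N m; "eef_pos": TCP position; "tcp_rot": TCP orientation; "ft_force": force on the tool from outside, world axes, zero at the start; "moment": the same for the moment, N m; "opening": opening from 0.0 (shut) to 1.0 (fully open).
Only numpy, scipy, OpenCV 4.12 (cv2) and the standard library are available. Lean on these libraries where they do the work, as an engineer would, in place of code of your own. Each camera call takes 0.05 s, during which the arm holds its last target.

## Working session

There is one attempt and no reset: what is moved stays moved. The work goes in short steps, Python scripts to look and compute and a tool call to move; the robot and the scene stay as the last step left them, time stands still between calls to the robot, and variables do not carry over. Pictures are saved under pics/ and viewed, and the job is handed in when it is done.

Besides the shell and the picture viewer there is one more tool, called after "Call:" in YAML: its name, and indented under it one key for each argument. step_arm: Moves the arm, as the interface text tells. Its arguments: {"type":"object","properties":{"rows":{"type":"array","items":{"type":"array","items":{"type":"number"}}},"grip":{"type":"number"}},"required":["rows"]}

```bash
ls; mkdir -p pics; python3 - <<'E'
from cell import env
import cv2,numpy as np
print(env.state())
for n in("scene","top"):
    im=env.read_camera(n); cv2.imwrite(f"pics/{n}0.png",im[:,:,::-1]); c=env.get_calibration(n); print(n,c)
E
```

```text
pics
{'t': 0.0, 'joints': array([ 1.19538913e+00,  4.91568838e-01,  1.55944380e+00, -8.73992634e-06,
        1.09168023e+00, -1.05581571e-01]), 'qvel': array([-0.00034268,  0.00052078, -0.00194305, -0.00067884, -0.00144038,
       -0.00305528]), 'tau': array([-3.22942287e-04, -6.12634921e+01, -2.58182323e+01,  6.92676567e-02,
        4.81942215e-02, -1.13545661e-04]), 'eef_pos': array([166.49405797, 602.19934089, 239.05790814]), 'tcp_rot': array([ 3.04305632,  1.56969608, -1.93915426]), 'ft_force': array([-0.73350857,  0.0157958 ,  0.31367791]), 'moment': array([-0.05456615, -0.01182712,  0.01740516]), 'opening': 0.996915383413653}
scene {'fx': 433.00311959879593, 'fy': 433.00311959879593, 'cx': 324.7829175782939, 'cy': 239.46636994128025, 'pose': array([[-1.25439487e-01,  5.62043002e-01, -8.17540580e-01,
         1.36079197e+03],
       [ 9.91962406e-01,  8.48408823e-02, -9.38755001e-02,
         6.82192618e+01],
       [ 1.65987962e-02, -8.22745215e-01, -5.68167925e-01,
         6.56845626e+02],
       [ 0.00000000e+00,  0.00000000e+00,  0.00000000e+00,
         1.00000000e+00]])}
top {'fx': 516.7576609493971, 'fy': 516.7576609493971, 'cx': 320.02705231215526, 'cy': 239.66310716630088, 'pose': array([[-2.28028899e-02, -9.92216925e-01,  1.22415694e-01,
         3.21706043e+02],
       [-9.99723102e-01,  2.19194084e-02, -8.55909712e-03,
         2.57505810e-02],
       [ 5.80920144e-03, -1.22576969e-01, -9.92442008e-01,
         1.47556879e+03],
       [ 0.00000000e+00,  0.00000000e+00,  0.00000000e+00,
         1.00000000e+00]])}
```

View pics/scene0.png

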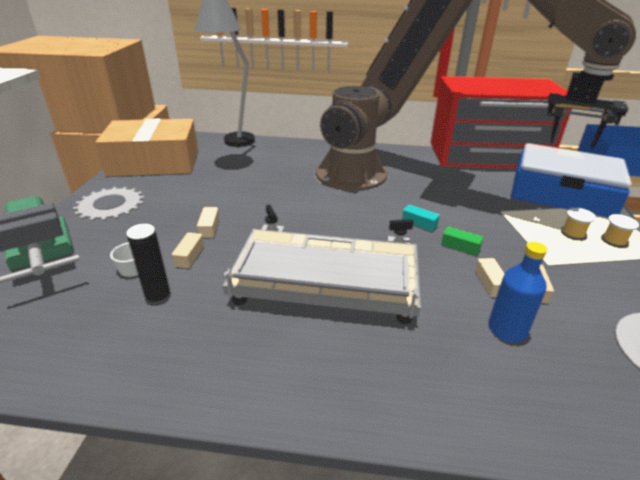

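View pics/top0.png

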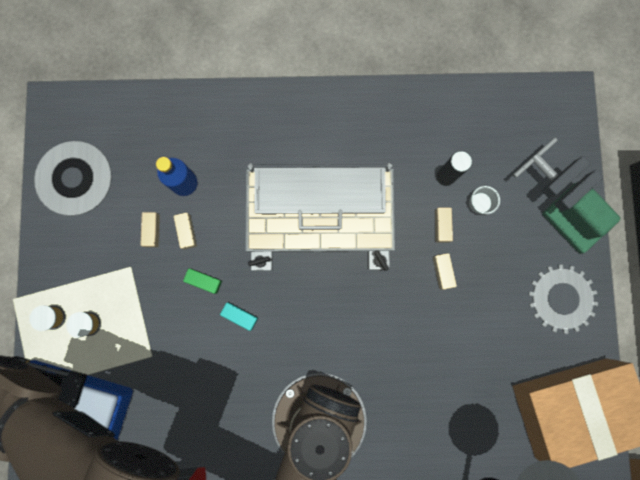

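Top view: hearth in the centre (245–395, 165–250), with its knobs at (260,262) and (379,260) and the handle bar near (320,228). Candidates for the bricks are cream at (149,229), (184,230), (445,224) and (446,271). The look-alikes are green (203,281) and turquoise (238,316), and the tin, bottle, can and hearth bricks are also in view. I choose the four loose cream ones.

```bash
cat > h.py <<'E'
import numpy as np,cv2
from cell import env
from scipy.spatial.transform import Rotation as R
def ray(n,u,v):
    c=env.get_calibration(n);P=np.array(c["pose"])
    d=P[:3,:3]@np.array([(u-c["cx"])/c["fx"],(v-c["cy"])/c["fy"],1.]);return P[:3,3],d/np.linalg.norm(d)
def onplane(n,u,v,z):
    o,d=ray(n,u,v);return o+d*(z-o[2])/d[2]
def tri(ut,us):
    (o1,d1),(o2,d2)=ray("top",*ut),ray("scene",*us)
    A=np.stack([d1,-d2],1);s=np.linalg.lstsq(A,o2-o1,rcond=None)[0]
    p,q=o1+s[0]*d1,o2+s[1]*d2;return (p+q)/2,np.linalg.norm(p-q)
def proj(n,p):
    c=env.get_calibration(n);P=np.array(c["pose"]);q=P[:3,:3].T@(np.array(p,float)-P[:3,3])
    return np.array([c["fx"]*q[0]/q[2]+c["cx"],c["fy"]*q[1]/q[2]+c["cy"]])
def shot(n,name,box=None,k=1,lines=()):
    im=np.ascontiguousarray(env.read_camera(n)[:,:,::-1]);full=im.copy()
    if box: im=im[box[1]:box[3],box[0]:box[2]]
    im=cv2.resize(im,None,fx=k,fy=k,interpolation=cv2.INTER_CUBIC);cv2.imwrite(f"pics/{name}.png",im);cv2.imwrite(f"pics/{name}_full.png",full);return full
def pose():
    s=env.state();return np.array(s["eef_pos"]),R.from_euler("xyz",s["tcp_rot"])
def tgt(yaw,pitch=0):  # tool pointing down, jaw axis (tool z) horizontal at angle yaw in world
    x=np.array([0,0,-1.]);z=np.array([np.cos(yaw),np.sin(yaw),0]);y=np.cross(z,x)
    return R.from_matrix(np.stack([x,y,z],1))
def need(pt,Rt):
    p,Rc=pose();print("need shift",np.round(Rc.inv().apply(np.array(pt)-p),1),"rot",np.round((Rc.inv()*Rt).as_rotvec(),3))
def near(yaw):
    p,Rc=pose();return min([yaw,yaw+np.pi],key=lambda a:(Rc.inv()*tgt(a)).magnitude())
def bricks(n,im):
    hsv=cv2.cvtColor(im,cv2.COLOR_BGR2HSV)
    m=cv2.inRange(hsv,(10,40,120),(30,140,255));cs,_=cv2.findContours(m,cv2.RETR_EXTERNAL,cv2.CHAIN_APPROX_NONE)
    return [(cv2.minAreaRect(c),cv2.contourArea(c)) for c in cs if cv2.contourArea(c)>120]
E
python3 - <<'E'
from h import *
im=cv2.imread("pics/top0.png")
for b in bricks("top",im): 
    (c,s,a),ar=b; 
    print(np.round(c,1),np.round(s,1),round(a,1),ar,np.round(onplane("top",*c,40),1))
cv2.imwrite("pics/c1.png",cv2.resize(im[150:290,230:410],None,fx=4.4,fy=4.2,interpolation=cv2.INTER_CUBIC))
im=cv2.imread("pics/scene0.png");cv2.imwrite("pics/c2.png",cv2.resize(im[195:335,215:435],None,fx=3.6,fy=3.6,interpolation=cv2.INTER_CUBIC))
for b in bricks("scene",im):
    (c,s,a),ar=b;print(np.round(c,1),np.round(s,1),round(a,1),ar)
p,Rc=pose();print(Rc.as_matrix().round(2))
E
```

```text
[356.5 435.6] [ 7.6 25.6] 18.4 124.5 [-31.5 -97.7  40. ]
[286.2 402.6] [11.7 42.1] 28.4 220.0 [58.7 88.7 40. ]
[563.3 425.9] [84.5 45.8] 72.2 3586.5 [ -19.8 -654.3   40. ]
[623.7 407.7] [84.  45.2] 73.3 2983.0 [  23.5 -821.7   40. ]
[445.2 270.8] [34.9 14.8] 77.5 464.0 [ 403.7 -358.5   40. ]
[183.7 230.3] [34.3 14.9] 78.1 464.5 [533.6 368.8  40. ]
[148. 229.] [14.9 34.5] 2.3 461.5 [539.5 468.6  40. ]
[444.6 224.1] [34.3 14.7] 87.3 451.0 [ 535.2 -363.7   40. ]
[391.6 297.9] [14.7 44.7] 83.4 252.0
[343.7 293.2] [45.4  6.2] 6.0 224.0
[296.6 288. ] [45.1  6.4] 6.3 230.5
[251.2 283.2] [41.7  7.9] 8.1 225.5
[547.  283.2] [37.6 11.2] 85.0 172.0
[491.1 274.6] [40.9 24.1] 59.5 673.0
[396.9 250.6] [48.2 24.2] 31.0 400.0
[271.9 236.1] [38.   9.6] 5.4 296.0
[197.1 237.3] [24.5 72.4] 35.0 1070.0
[617.   82.9] [45.1 32.7] 2.0 969.0
[433.   82.5] [25.3 57.7] 33.2 643.5
[103. 104.] [203.6 143.5] 60.8 17767.0
[456.1  43.4] [ 8.7 65. ] 9.8 415.5
[537.4  42.8] [98.  81.1] 8.6 5097.5
[478.2  37.5] [11.  78.2] 10.8 676.5
[318.  48.] [ 96. 182.] 90.0 11390.5
[207.5  44.9] [101.9  66.1] 80.5 4226.0
[[-0.   -0.96  0.27]
 [-0.    0.27  0.96]
 [-1.    0.   -0.  ]]
```

View pics/c1.png

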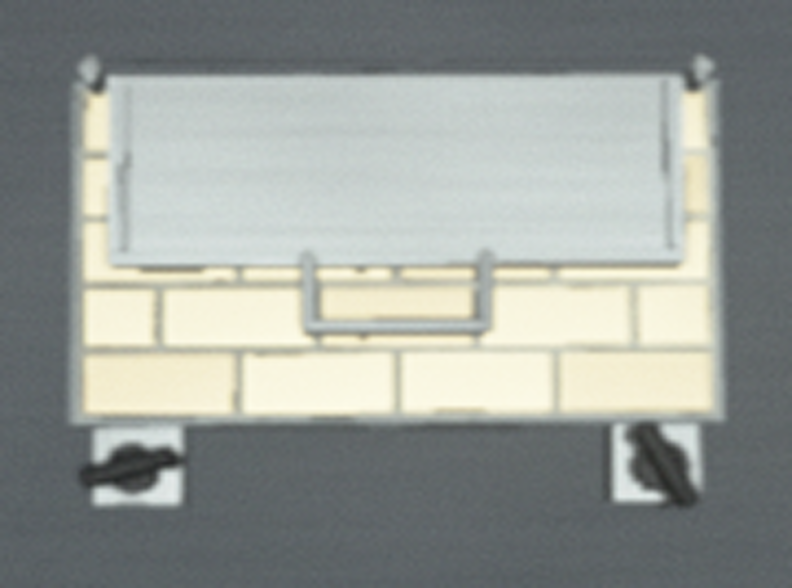

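View pics/c2.png

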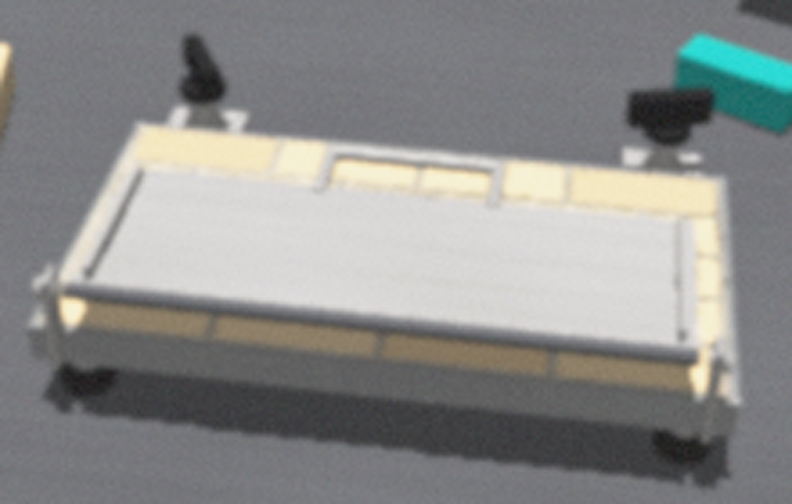

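```bash
python3 - <<'E'
from h import *
for n,a,b in [("kL",(260,260.7),(401.4,224.2)),("kR",(380.5,261),(271.4,213.6)),("handle",(320.2,227.9),(330,238.9)),
 ("trayFL",(230+75/4.4,150+420/4.2),(215+722/3.6,195+180/3.6)),("trayFR",(230+720/4.4,150+420/4.2),(215+140/3.6,195+126/3.6)),
 ]:
    p,e=tri(a,b);print(n,p.round(1),round(e,1))
E=[(85,473),(180,457),(637,432),(688,500)]
for u,v in E: print(onplane("top",230+u/4.4,150+v/4.2,90).round(1))
# sheet, tray corners
for u,v,z in [(75,420,44),(720,420,52),(310,327,80),(487,327,80),(240,380,56),(557,380,56),(398,380,56)]: print(u,v,onplane("top",230+u/4.4,150+v/4.2,z).round(1))
E
```

```text
kL [439.9 152.   82.3] 1.1
kR [ 432.4 -176.1   77.9] 2.8
handle [526.3 -14.3  79.8] 2.1
trayFL [473.5 190.7  46.8] 0.6
trayFR [ 464.8 -217.1   44.7] 0.9
[434.7 179.3  90. ]
[443.7 121.3  90. ]
[ 453.5 -158.6   90. ]
[ 409.2 -188.2   90. ]
75 420 [473.8 191.3  44. ]
720 420 [ 463.9 -215.5   52. ]
310 327 [527.5  40.6  80. ]
487 327 [525.1 -69.1  80. ]
240 380 [496.7  86.   56. ]
557 380 [ 492.3 -113.4   56. ]
398 380 [494.5 -13.3  56. ]
```

```bash
cat >> h.py <<'E'
def plan(pt,yaw,n=None,step=55,rs=0.17,Rt=None):
    p,Rc=pose();Rt=Rt if Rt is not None else tgt(near(yaw) if yaw is not None else None);pt=np.array(pt,float)
    rv=(Rc.inv()*Rt).as_rotvec();n=n or int(max(np.ceil(np.linalg.norm(pt-p)/step),np.ceil(np.linalg.norm(rv)/rs),1))
    rows=[]
    for i in range(n):
        Ri=Rc*R.from_rotvec(rv*i/n);s=Ri.inv().apply((pt-p)/n)
        rows.append([round(float(v),1) for v in s]+[round(float(v),3) for v in rv/n])
    s=env.state();print("t",round(s["t"],2),"q",np.round(s["joints"],2),"pos",p.round(1),"F",np.round(s["ft_force"],1),"n",n)
    for i in range(0,n,8): print(rows[i:i+8])
E
python3 - <<'E'
from h import *
plan([440,152,160],0.153)
E
```

```text
t 0.1 q [ 1.2   0.49  1.56 -0.    1.09 -0.11] pos [166.5 602.2 239.1] F [-0.4  1.2 -1. ] n 10
[[7.9, -38.4, -36.1, 0.115, -0.0, 0.0], [7.9, -42.2, -31.5, 0.115, -0.0, 0.0], [7.9, -45.6, -26.4, 0.115, -0.0, 0.0], [7.9, -48.3, -21.0, 0.115, -0.0, 0.0], [7.9, -50.4, -15.4, 0.115, -0.0, 0.0], [7.9, -51.8, -9.5, 0.115, -0.0, 0.0], [7.9, -52.6, -3.5, 0.115, -0.0, 0.0], [7.9, -52.6, 2.6, 0.115, -0.0, 0.0]]
[[7.9, -52.0, 8.6, 0.115, -0.0, 0.0], [7.9, -50.7, 14.5, 0.115, -0.0, 0.0]]
```

Call:
step_arm:
  rows:
    - [8,-38,-36,0.115,0,0]
    - [8,-42,-31,0.115,0,0]
    - [8,-46,-26,0.115,0,0]
    - [8,-48,-21,0.115,0,0]
    - [8,-50,-15,0.115,0,0]
    - [8,-52,-10,0.115,0,0]
    - [8,-53,-3,0.115,0,0]
    - [8,-53,3,0.115,0,0]
  grip: 50

```text
t: 1.1
eef_pos: [385.9, 231.8, 172.1]
tcp_rot: [-2.347, 1.569, -1.989]
ft_force: [1.3, 0.7, -1.3]
opening: 0.53
```

```bash
python3 - <<'E'
from h import *
plan([440,152,160],0.153)
E
```

```text
t 1.1 q [ 0.39  0.34  2.05 -0.    0.75  0.04] pos [385.9 231.8 172.1] F [ 1.3  0.7 -1.3] n 2
[[6.1, -46.8, 11.4, 0.102, -0.0, 0.001], [6.1, -45.4, 16.1, 0.102, -0.0, 0.001]]
```

Call:
step_arm:
  rows:
    - [6,-47,11,0.102,0,0]
    - [6,-45,16,0.102,0,0]
    - [0,0,0,0,0,0]

```text
t: 1.48
eef_pos: [441.9, 146.5, 159.0]
tcp_rot: [-2.496, 1.569, -2.355]
ft_force: [-0.4, 0.2, 1.4]
opening: 0.528
```

```bash
python3 - <<'E'
from h import *
plan([440,152,160],0.153)
shot("scene","s1",(290,130,460,290),4)
E
```

```text
t 1.48 q [ 0.18  0.38  2.03 -0.    0.73  0.04] pos [441.9 146.5 159. ] F [-0.4  0.2  1.4] n 1
[[-1.0, 5.8, -1.1, -0.012, -0.002, 0.001]]
```

View pics/s1.png

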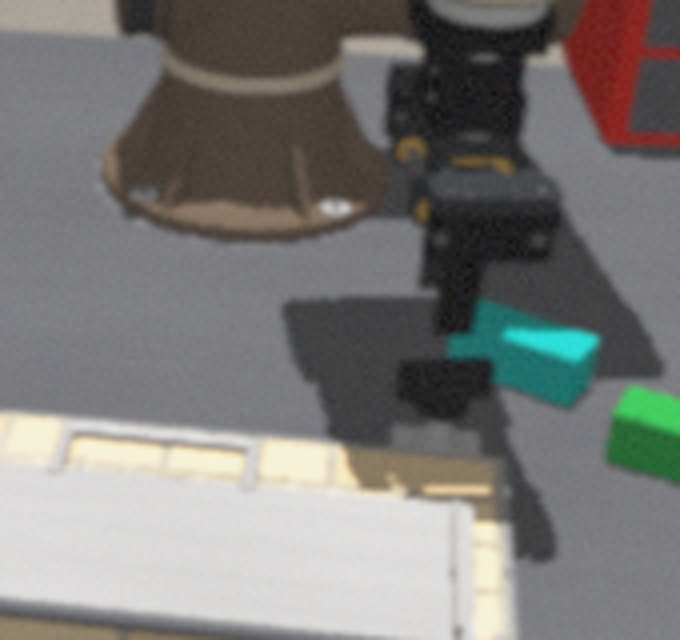

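The gripper hangs over the left knob: the fingertip is at crop (458,320) and the black bar at (445,380). Descending.

Call:
step_arm:
  rows:
    - [10,6,-1,-0.012,0,0]
    - [30,0,0,0,0,0]
    - [20,0,0,0,0,0]
    - [6,0,0,0,0,0]
    - [0,0,0,0,0,0]

```text
t: 2.15
eef_pos: [435.8, 158.6, 90.6]
tcp_rot: [-2.805, 1.568, -2.637]
ft_force: [0.2, 0.1, 0.6]
opening: 0.528
```

```bash
python3 - <<'E'
from h import *
plan([440,152,92],0.153)
shot("scene","s2",(340,170,440,260),7)
E
```

```text
t 2.15 q [ 0.21  0.5   2.09 -0.    0.55  0.04] pos [435.8 158.6  90.6] F [0.2 0.1 0.6] n 1
[[-1.4, -7.2, 3.0, 0.015, -0.002, 0.001]]
```

View pics/s2.png

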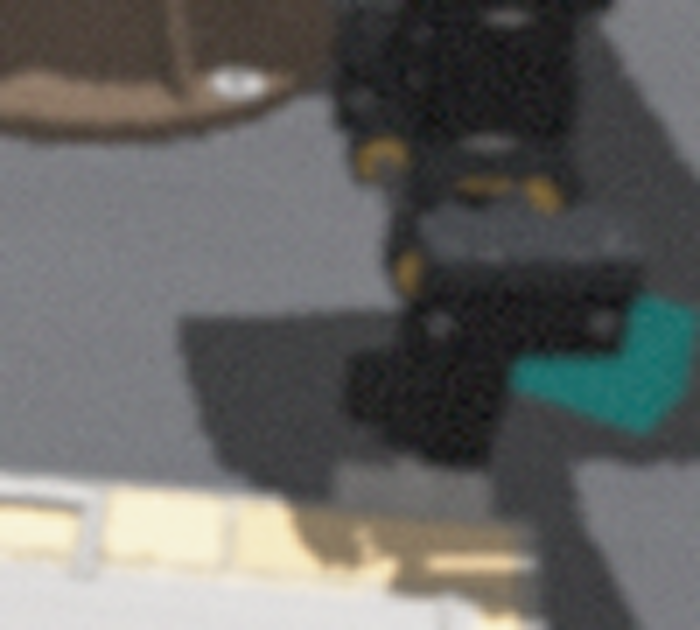

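Call:
step_arm:
  rows:
    - [-1,-7,3,0,0,0]
    - [0,0,0,0,0,0]
    - [0,0,0,0,0,0]

```text
t: 2.58
eef_pos: [440.9, 151.9, 93.4]
tcp_rot: [-0.632, 1.57, -0.465]
ft_force: [-0.7, 0.9, -0.3]
opening: 0.527
```

```bash
python3 - <<'E'
from h import *
plan([440,152,92],0.153)
E
```

```text
t 2.58 q [ 0.19  0.5   2.09 -0.    0.56  0.02] pos [440.9 151.9  93.4] F [-0.7  0.9 -0.3] n 1
[[1.4, 0.2, -0.9, 0.015, 0.001, 0.001]]
```

Grip and test.

Call:
step_arm:
  rows:
    - [1,0,0,0,0,0]
    - [0,0,0,0,0,0]
    - [0,0,0,0,0,0]
    - [0,0,0,0,0,0]
    - [0,0,0,0,0,0]
  grip: 0

```text
t: 3.2
eef_pos: [440.2, 151.7, 92.6]
tcp_rot: [-1.89, 1.57, -1.722]
ft_force: [-2.0, -0.2, 2.4]
opening: 0.34
```

Call:
step_arm:
  rows:
    - [0,0,0,0,0,0]
    - [0,0,0,0,0,0]
    - [0,0,0,0,0,0]
    - [0,0,0,0,0,0]
    - [0,0,0,0,0,0]
    - [0,0,0,0,0,0]

```text
t: 3.95
eef_pos: [440.2, 151.7, 92.6]
tcp_rot: [-1.964, 1.57, -1.797]
ft_force: [-1.5, -1.1, 1.2]
opening: 0.34
```

The fingers stopped at 32 mm, so the tips have caught the round hub below the bar. Open, raise and regrip.

Call:
step_arm:
  rows:
    - [0,0,0,0,0,0]
    - [0,0,0,0,0,0]
    - [-8,0,0,0,0,0]
    - [0,0,0,0,0,0]
  grip: 50

```text
t: 4.45
eef_pos: [441.1, 151.9, 101.2]
tcp_rot: [-0.397, 1.569, -0.229]
ft_force: [-0.2, 0.3, 0.4]
opening: 0.527
```

Call:
step_arm:
  rows:
    - [0,0,0,0,0,0]
    - [0,0,0,0,0,0]
    - [0,0,0,0,0,0]
    - [0,0,0,0,0,0]
    - [0,0,0,0,0,0]
    - [0,0,0,0,0,0]
    - [0,0,0,0,0,0]
  grip: 0

```text
t: 5.32
eef_pos: [440.3, 152.0, 101.2]
tcp_rot: [-1.165, 1.57, -0.997]
ft_force: [-2.0, 1.1, 2.5]
opening: 0.146
```

```bash
python3 - <<'E'
from h import *
plan([440,152,100],0.153)
shot("scene","s3",(340,170,440,260),7)
shot("top","t3",(230,150,410,290),4)
E
```

```text
t 5.33 q [ 0.19  0.48  2.08 -0.    0.58  0.02] pos [440.3 152.  101.2] F [-2.   1.1  2.5] n 1
[[1.2, 0.0, -0.3, 0.015, 0.0, 0.0]]
```

View pics/s3.png

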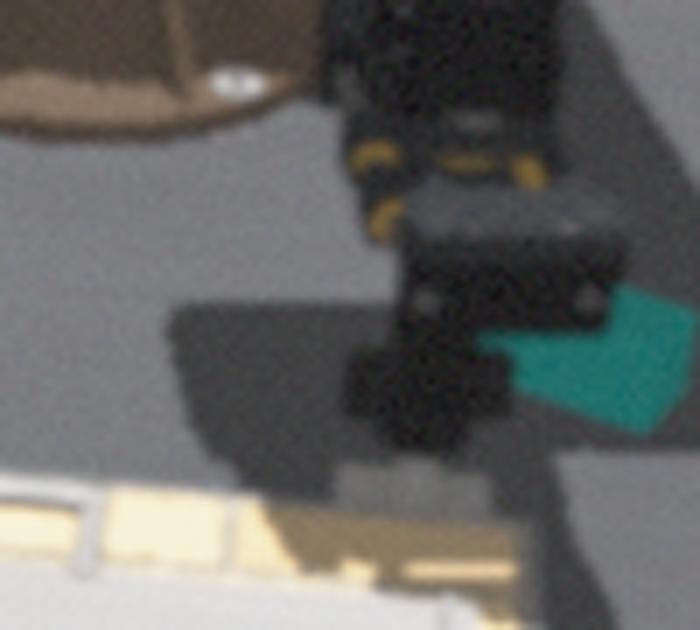

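View pics/t3.png

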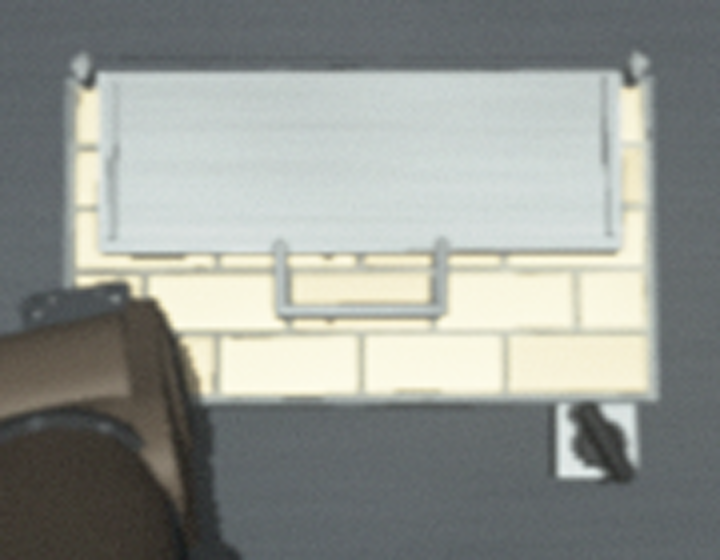

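Bar gripped at 13.9 mm. Turning clockwise.

Call:
step_arm:
  rows:
    - [0.2,0,0,0.15,0,0]
    - [0.2,0,0,0.18,0,0]
    - [0.2,0,0,0.18,0,0]
    - [0.2,0,0,0.18,0,0]
    - [0.2,0,0,0.18,0,0]
    - [0.2,0,0,0.18,0,0]
    - [0,0,0,0,0,0]

```text
t: 6.3
eef_pos: [440.3, 152.2, 100.5]
tcp_rot: [0.977, 1.57, 0.063]
ft_force: [-2.3, 1.5, 2.4]
opening: 0.147
```

```bash
python3 - <<'E'
from h import *
plan([440,152,100],0.153)
print(env.state()["moment"],env.state()["opening"])
E
```

```text
t 6.3 q [ 0.19  0.49  2.08 -0.    0.57  1.11] pos [440.3 152.2 100.5] F [-2.3  1.5  2.4] n 7
[[0.1, -0.0, 0.0, -0.152, 0.0, -0.0], [0.1, -0.0, -0.0, -0.152, 0.0, -0.0], [0.1, -0.0, -0.0, -0.152, 0.0, -0.0], [0.1, -0.0, -0.0, -0.152, 0.0, -0.0], [0.1, -0.0, -0.0, -0.152, 0.0, -0.0], [0.1, -0.0, -0.0, -0.152, 0.0, -0.0], [0.1, -0.0, -0.0, -0.152, 0.0, -0.0]]
[ 0.14342313  0.32915837 -0.07422242] 0.14718780378292362
```

Call:
step_arm:
  rows:
    - [0,0,0,0.18,0,0]
    - [0,0,0,0.18,0,0]
    - [0,0,0,0.18,0,0]
    - [0,0,0,0.18,0,0]
    - [0,0,0,0.18,0,0]
    - [0,0,0,0.18,0,0]
    - [0,0,0,0.18,0,0]
    - [0,0,0,0.15,0,0]

```text
t: 7.3
eef_pos: [440.6, 152.6, 99.8]
tcp_rot: [2.742, 1.57, 0.414]
ft_force: [-2.1, 2.7, 1.1]
opening: 0.144
```

Call:
step_arm:
  rows:
    - [0,0,0,0,0,0]

```text
t: 7.42
eef_pos: [440.6, 152.7, 99.7]
tcp_rot: [2.823, 1.57, 0.499]
ft_force: [-2.8, 1.5, 1.4]
opening: 0.141
```

```bash
python3 - <<'E'
from h import *
plan([440,152,100],0.153)
print(env.state()["moment"],env.state()["opening"])
shot("scene","s4",(200,190,450,340),3)
E
```

```text
t 7.42 q [0.19 0.49 2.08 0.   0.57 2.52] pos [440.6 152.7  99.7] F [-2.8  1.5  1.4] n 4
[[-0.1, 0.0, 0.2, 0.166, -0.0, 0.0], [-0.1, 0.0, 0.2, 0.166, -0.0, 0.0], [-0.1, 0.1, 0.2, 0.166, -0.0, 0.0], [-0.1, 0.1, 0.2, 0.166, -0.0, 0.0]]
[ 0.27347458  0.37276589 -0.06180294] 0.14135184086609356
```

View pics/s4.png

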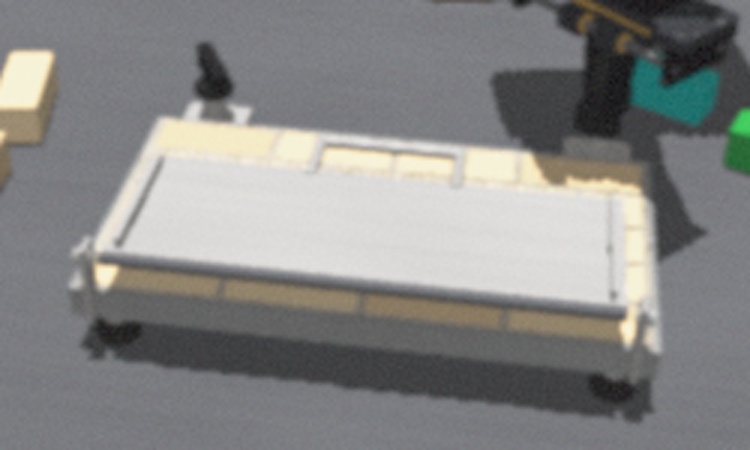

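Knob left has turned 2.5 rad; the grip shows no strain. Release, lift, swing back half a turn, regrip.

Call:
step_arm:
  rows:
    - [0,0,0,0,0,0]
    - [0,0,0,0,0,0]
    - [-25,0,0,0,0,0]
    - [-15,0,0,-0.185,0,0]
    - [0,0,0,-0.185,0,0]
    - [0,0,0,-0.185,0,0]
    - [0,0,0,-0.185,0,0]
    - [0,0,0,-0.185,0,0]
  grip: 50

```text
t: 8.48
eef_pos: [442.3, 152.1, 141.2]
tcp_rot: [1.409, 1.567, 0.038]
ft_force: [0.1, -0.6, 0.2]
opening: 0.522
```

Call:
step_arm:
  rows:
    - [0,0,0,-0.185,0,0]
    - [0,0,0,-0.185,0,0]
    - [0,0,0,-0.185,0,0]
    - [0,0,0,-0.185,0,0]
    - [0,0,0,-0.185,0,0]
    - [0,0,0,-0.185,0,0]
    - [0,0,0,-0.185,0,0]
    - [0,0,0,-0.185,0,0]

```text
t: 9.48
eef_pos: [443.8, 151.5, 141.4]
tcp_rot: [-0.15, 1.564, -0.021]
ft_force: [-0.1, 0.5, 0.3]
opening: 0.527
```

Call:
step_arm:
  rows:
    - [0,0,0,-0.185,0,0]
    - [0,0,0,-0.185,0,0]
    - [0,0,0,-0.185,0,0]
    - [0,0,0,0,0,0]

```text
t: 9.98
eef_pos: [444.5, 151.3, 141.4]
tcp_rot: [-0.731, 1.562, -0.039]
ft_force: [0.2, 0.5, 0.5]
opening: 0.523
```

```bash
python3 - <<'E'
from h import *
plan([440.5,152,99],0.168-2.5)
E
```

```text
t 9.97 q [ 0.19  0.41  2.04 -0.    0.68 -0.5 ] pos [444.5 151.3 141.4] F [0.2 0.5 0.5] n 1
[[42.4, 3.4, -2.9, -0.118, 0.006, 0.006]]
```

Call:
step_arm:
  rows:
    - [12,3,-3,-0.118,0.006,0.006]
    - [20,0,0,0,0,0]
    - [8,0,0,0,0,0]
    - [0,0,0,0,0,0]

```text
t: 10.48
eef_pos: [441.1, 151.6, 100.9]
tcp_rot: [-0.704, 1.569, 0.097]
ft_force: [-0.3, -0.2, -0.3]
opening: 0.527
```

```bash
python3 - <<'E'
from h import *
plan([440.5,152,99],0.168-2.5)
E
```

```text
t 10.47 q [ 0.19  0.48  2.08 -0.    0.57 -0.61] pos [441.1 151.6 100.9] F [-0.3 -0.2 -0.3] n 1
[[1.9, 0.7, -0.2, -0.009, 0.001, 0.001]]
```

Call:
step_arm:
  rows:
    - [2,0,0,0,0,0]
    - [0,0,0,0,0,0]
    - [0,0,0,0,0,0]
    - [0,0,0,0,0,0]
    - [0,0,0,0,0,0]
    - [0,0,0,0,0,0]
    - [0,0,0,0,0,0]
  grip: 0

```text
t: 11.35
eef_pos: [441.5, 151.6, 100.2]
tcp_rot: [-0.715, 1.567, 0.084]
ft_force: [-0.6, -0.9, 0.2]
opening: 0.147
```

Call:
step_arm:
  rows:
    - [0,0,0,0.15,0,0]
    - [0,0,0,0.18,0,0]
    - [0,0,0,0.18,0,0]
    - [0,0,0,0.18,0,0]
    - [0,0,0,0.18,0,0]
    - [0,0,0,0.18,0,0]
    - [0,0,0,0.18,0,0]
    - [0,0,0,0.18,0,0]

```text
t: 12.35
eef_pos: [440.2, 151.3, 99.6]
tcp_rot: [-0.804, 1.57, -1.459]
ft_force: [-1.4, 0.9, -0.1]
opening: 0.144
```

Call:
step_arm:
  rows:
    - [0,0,0,0.18,0,0]
    - [0,0,0,0.18,0,0]
    - [0,0,0,0.18,0,0]
    - [0,0,0,0.18,0,0]
    - [0,0,0,0.1,0,0]
    - [0,0,0,0,0,0]

```text
t: 13.1
eef_pos: [439.7, 152.4, 99.6]
tcp_rot: [-3.104, 1.57, 1.676]
ft_force: [-0.1, -1.1, -0.1]
opening: 0.146
```

```bash
python3 - <<'E'
from h import *
plan([440.5,152,99],0.168-4.8)
E
```

```text
t 13.1 q [0.19 0.49 2.08 0.   0.57 1.69] pos [439.7 152.4  99.6] F [-0.1 -1.1 -0.1] n 1
[[0.6, 0.7, 0.4, -0.013, -0.001, 0.0]]
```

Call:
step_arm:
  rows:
    - [0,0,0,0,0,0]
    - [0,0,0,0,0,0]
    - [-30,0,0,0,0,0]
    - [-30,0,0,0,0,0]
    - [0,0,0,0,0,0]
  grip: 50

```text
t: 13.72
eef_pos: [440.0, 152.3, 160.9]
tcp_rot: [-2.529, 1.57, 2.258]
ft_force: [-0.3, -0.6, -0.6]
opening: 0.521
```

```bash
python3 - <<'E'
from h import *
plan([433,-176,150],-0.98,step=45)
E
```

```text
t 13.72 q [0.19 0.38 2.03 0.   0.73 1.69] pos [440.  152.3 160.9] F [-0.3 -0.6 -0.6] n 8
[[1.3, -3.9, 40.9, -0.065, -0.0, 0.0], [1.3, -6.5, 40.5, -0.065, -0.0, 0.0], [1.3, -9.1, 40.0, -0.065, -0.0, 0.0], [1.3, -11.7, 39.3, -0.065, -0.0, 0.0], [1.3, -14.2, 38.5, -0.065, -0.0, 0.0], [1.3, -16.7, 37.5, -0.065, -0.0, 0.0], [1.4, -19.1, 36.4, -0.065, -0.0, 0.0], [1.4, -21.4, 35.0, -0.065, -0.0, 0.0]]
```

Call:
step_arm:
  rows:
    - [1,-4,41,-0.065,0,0]
    - [1,-6,40,-0.065,0,0]
    - [1,-9,40,-0.065,0,0]
    - [1,-12,39,-0.065,0,0]
    - [1,-14,38,-0.065,0,0]
    - [1,-17,37,-0.065,0,0]
    - [1,-19,36,-0.065,0,0]
    - [0,0,0,0,0,0]

```text
t: 14.72
eef_pos: [434.4, -141.3, 146.7]
tcp_rot: [-2.565, 1.565, 2.698]
ft_force: [-0.4, -0.4, -1.0]
opening: 0.526
```

```bash
python3 - <<'E'
from h import *
plan([432.5,-176.5,150],-0.98,step=45)
shot("scene","s5",(200,190,450,340),3)
E
```

```text
t 14.72 q [-0.46  0.39  2.06 -0.    0.69  0.56] pos [ 434.4 -141.3  146.7] F [-0.4 -0.4 -1. ] n 1
[[-3.4, -20.1, 29.0, -0.039, -0.005, 0.003]]
```

View pics/s5.png

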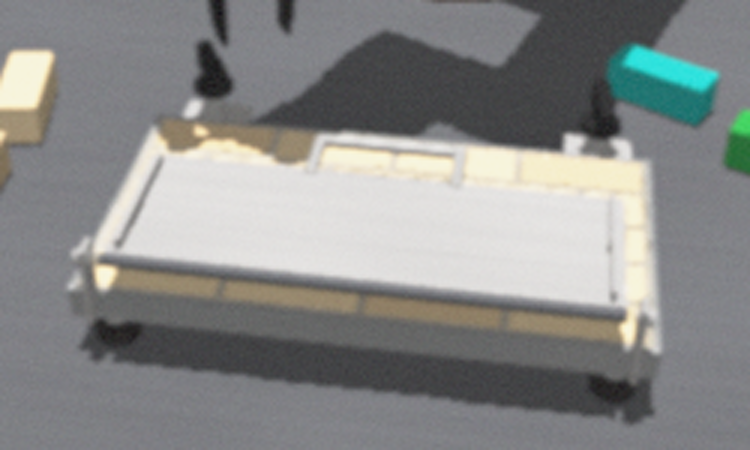

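The left knob bar now points along x, at crop (600,105). The gripper is close to the right knob.

Call:
step_arm:
  rows:
    - [0,-20,29,-0.039,0,0]
    - [0,0,0,0,0,0]
    - [0,0,0,0,0,0]

```text
t: 15.15
eef_pos: [431.7, -172.7, 145.2]
tcp_rot: [-2.678, 1.561, 2.627]
ft_force: [-0.2, 0.4, -0.3]
opening: 0.525
```

```bash
python3 - <<'E'
from h import *
plan([432.5,-176.5,99],-0.98)
E
```

```text
t 15.15 q [-0.52  0.41  2.04 -0.    0.7   0.46] pos [ 431.7 -172.7  145.2] F [-0.2  0.4 -0.3] n 1
[[46.1, -1.2, 4.0, 0.001, -0.009, 0.005]]
```

Call:
step_arm:
  rows:
    - [15,-1,4,0,-0.009,0.005]
    - [25,0,0,0,0,0]
    - [4,0,0,0,0,0]
    - [0,0,0,0,0,0]

```text
t: 15.65
eef_pos: [433.3, -172.5, 100.7]
tcp_rot: [1.591, 1.57, 0.615]
ft_force: [1.0, -1.1, -0.1]
opening: 0.527
```

```bash
python3 - <<'E'
from h import *
plan([432.5,-176.5,98],-0.98)
E
```

```text
t 15.65 q [-0.52  0.49  2.08  0.    0.58  0.45] pos [ 433.3 -172.5  100.7] F [ 1.  -1.1 -0.1] n 1
[[2.7, -3.0, 2.9, 0.004, -0.0, -0.001]]
```

Call:
step_arm:
  rows:
    - [2.5,-3,3,0,0,0]
    - [0,0,0,0,0,0]
    - [0,0,0,0,0,0]

```text
t: 16.02
eef_pos: [433.1, -176.8, 99.5]
tcp_rot: [0.714, 1.568, -0.262]
ft_force: [-0.4, -0.0, 0.1]
opening: 0.524
```

Call:
step_arm:
  rows:
    - [0,0,0,0,0,0]
    - [0,0,0,0,0,0]
    - [0,0,0,0,0,0]
    - [0,0,0,0,0,0]
    - [0,0,0,0,0,0]
    - [0,0,0,0,0,0]
    - [0,0,0,0,0,0]
  grip: 0

```text
t: 16.9
eef_pos: [434.2, -177.7, 100.0]
tcp_rot: [0.561, 1.565, -0.415]
ft_force: [1.7, -0.7, -0.1]
opening: 0.147
```

```bash
python3 - <<'E'
from h import *
plan([432.5,-176.5,98],-0.98)
shot("scene","s6",(200,170,400,320),4)
E
```

```text
t 16.9 q [-0.53  0.49  2.08  0.    0.57  0.45] pos [ 434.2 -177.7  100. ] F [ 1.7 -0.7 -0.1] n 1
[[2.0, -0.7, -2.0, 0.004, 0.005, -0.003]]
```

View pics/s6.png

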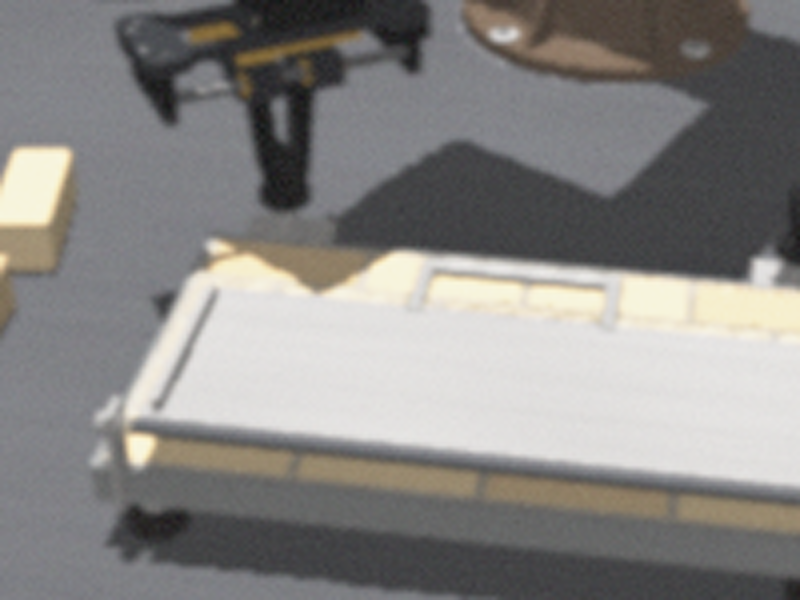

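Right bar gripped (14 mm). Turn.

Call:
step_arm:
  rows:
    - [0,0,0,0.15,0,0]
    - [0,0,0,0.18,0,0]
    - [0,0,0,0.18,0,0]
    - [0,0,0,0.18,0,0]
    - [0,0,0,0.18,0,0]
    - [0,0,0,0.18,0,0]
    - [0,0,0,0.18,0,0]
    - [0,0,0,0.18,0,0]

```text
t: 17.95
eef_pos: [434.5, -176.6, 98.7]
tcp_rot: [2.226, 1.566, -0.203]
ft_force: [3.0, -0.1, -4.8]
opening: 0.146
```

Call:
step_arm:
  rows:
    - [0,0,0,0.18,0,0]
    - [0,0,0,0.18,0,0]
    - [0,0,0,0.18,0,0]
    - [0,0,0,0.15,0,0]
    - [0,0,0,0,0,0]

```text
t: 18.58
eef_pos: [435.2, -176.3, 97.7]
tcp_rot: [2.97, 1.565, -0.171]
ft_force: [2.3, -2.0, -2.4]
opening: 0.145
```

```bash
python3 - <<'E'
from h import *
plan([432.5,-176.5,98],-0.98-2.1)
E
```

```text
t 18.57 q [-0.53  0.49  2.08  0.    0.57  2.61] pos [ 435.2 -176.3   97.7] F [ 2.3 -2.  -2.4] n 1
[[-0.3, 0.2, 2.7, -0.062, -0.006, -0.001]]
```

Call:
step_arm:
  rows:
    - [0,0,0,0,0,0]
    - [0,0,0,0,0,0]
    - [-25,0,0,0,0,0]
    - [-15,0,0,-0.185,0,0]
    - [0,0,0,-0.185,0,0]
    - [0,0,0,-0.185,0,0]
    - [0,0,0,-0.185,0,0]
    - [0,0,0,-0.185,0,0]
  grip: 50

```text
t: 19.58
eef_pos: [432.5, -174.8, 139.0]
tcp_rot: [-2.907, 1.569, 1.185]
ft_force: [-0.9, 0.5, -0.3]
opening: 0.526
```

Call:
step_arm:
  rows:
    - [0,0,0,-0.185,0,0]
    - [0,0,0,-0.185,0,0]
    - [0,0,0,-0.185,0,0]
    - [0,0,0,-0.185,0,0]
    - [0,0,0,-0.185,0,0]
    - [0,0,0,-0.185,0,0]
    - [0,0,0,-0.185,0,0]
    - [0,0,0,-0.185,0,0]

```text
t: 20.58
eef_pos: [430.0, -173.4, 139.0]
tcp_rot: [2.993, 1.565, 2.302]
ft_force: [-0.6, -0.8, 1.0]
opening: 0.525
```

Call:
step_arm:
  rows:
    - [0,0,0,-0.185,0,0]
    - [0,0,0,-0.185,0,0]
    - [0,0,0,-0.185,0,0]
    - [0,0,0,-0.1,0,0]
    - [0,0,0,0,0,0]

```text
t: 21.2
eef_pos: [428.5, -172.5, 139.0]
tcp_rot: [2.444, 1.562, 2.422]
ft_force: [0.4, -0.2, 0.3]
opening: 0.525
```

```bash
python3 - <<'E'
from h import *
plan([434,-176.5,98],-0.98-2.16)
E
```

```text
t 21.2 q [-0.53  0.41  2.05  0.    0.68 -0.51] pos [ 428.5 -172.5  139. ] F [ 0.4 -0.2  0.3] n 1
[[41.0, -4.1, 5.9, -0.023, -0.007, -0.006]]
```

Call:
step_arm:
  rows:
    - [8,-4,6,-0.023,-0.007,-0.006]
    - [24,0,0,0,0,0]
    - [7,0,0,0,0,0]
    - [0,0,0,0,0,0]

```text
t: 21.7
eef_pos: [435.3, -177.3, 98.4]
tcp_rot: [-0.698, 1.569, -0.698]
ft_force: [-1.0, -0.0, 0.4]
opening: 0.53
```

```bash
python3 - <<'E'
from h import *
plan([434,-176.5,98],-0.98-2.16)
E
```

```text
t 21.7 q [-0.53  0.49  2.07 -0.    0.57 -0.53] pos [ 435.3 -177.3   98.4] F [-1.  -0.   0.4] n 1
[[0.4, 0.8, -1.3, -0.002, 0.001, 0.001]]
```

Call:
step_arm:
  rows:
    - [0,0,0,0,0,0]
    - [0,0,0,0,0,0]
    - [0,0,0,0,0,0]
    - [0,0,0,0,0,0]
    - [0,0,0,0,0,0]
    - [0,0,0,0,0,0]
    - [0,0,0,0,0,0]
  grip: 0

```text
t: 22.58
eef_pos: [435.6, -177.6, 99.8]
tcp_rot: [-0.646, 1.567, -0.647]
ft_force: [-0.6, -0.3, -0.2]
opening: 0.145
```

Call:
step_arm:
  rows:
    - [0,0,0,0.15,0,0]
    - [0,0,0,0.18,0,0]
    - [0,0,0,0.18,0,0]
    - [0,0,0,0.18,0,0]
    - [0,0,0,0.18,0,0]
    - [0,0,0,0.18,0,0]
    - [0,0,0,0.18,0,0]
    - [0,0,0,0.18,0,0]

```text
t: 23.58
eef_pos: [435.5, -177.5, 98.9]
tcp_rot: [0.536, 1.568, -0.917]
ft_force: [-0.1, -0.6, -1.6]
opening: 0.142
```

Call:
step_arm:
  rows:
    - [0,0,0,0.1,0,0]
    - [0,0,0,0,0,0]
    - [0,0,0,0,0,0]

```text
t: 23.95
eef_pos: [435.5, -177.5, 98.8]
tcp_rot: [0.575, 1.568, -0.98]
ft_force: [-1.4, 0.4, 0.6]
opening: 0.144
```

```bash
python3 - <<'E'
from h import *
plan([434,-176.5,98],-0.98-3.67)
E
```

```text
t 23.95 q [-0.53  0.49  2.07 -0.    0.57  1.03] pos [ 435.5 -177.5   98.8] F [-1.4  0.4  0.6] n 1
[[0.8, -1.5, -1.0, -0.046, 0.002, -0.001]]
```

Call:
step_arm:
  rows:
    - [0,0,0,0,0,0]
    - [0,0,0,0,0,0]
    - [-40,0,0,0,0,0]
    - [-50,0,0,0,0,0]
    - [-30,-20,0,0,0,0]
    - [0,0,0,0,0,0]
  grip: 50

```text
t: 24.7
eef_pos: [415.3, -177.6, 222.0]
tcp_rot: [0.624, 1.569, -0.925]
ft_force: [0.2, -0.1, -0.9]
opening: 0.519
```

```bash
python3 - <<'E'
from h import *
plan([520,-14,160],None,Rt=tgt(-1.56))
shot("scene","s7",(215,190,435,340),3.6)
shot("top","t7",(230,150,410,290),4)
E
```

```text
t 24.7 q [-0.55  0.27  1.99 -0.    0.88  1.  ] pos [ 415.3 -177.6  222. ] F [ 0.2 -0.1 -0.9] n 4
[[15.5, 27.0, -40.4, 0.003, 0.0, -0.0], [15.5, 26.9, -40.4, 0.003, 0.0, -0.0], [15.5, 26.8, -40.5, 0.003, 0.0, -0.0], [15.5, 26.7, -40.6, 0.003, 0.0, -0.0]]
```

View pics/s7.png

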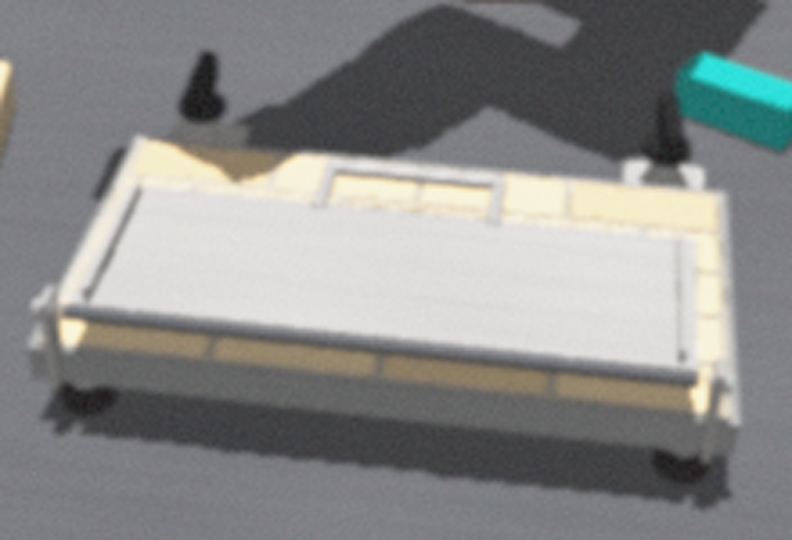

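View pics/t7.png

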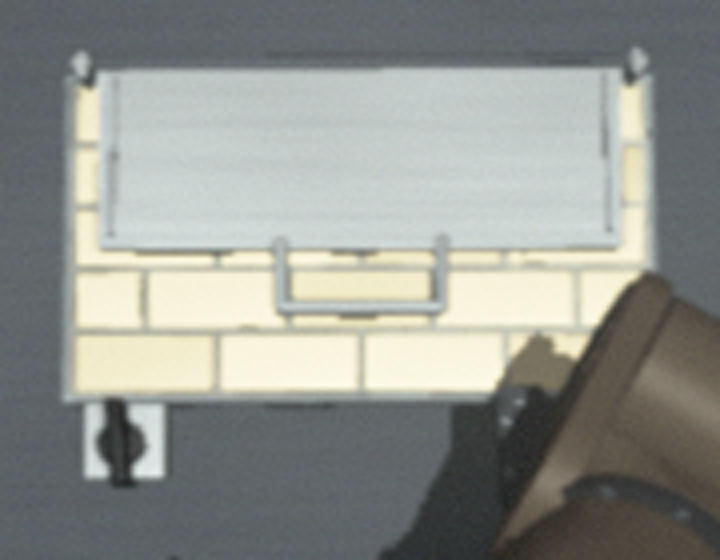

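I'll check the level by touch: closed fingertips set lightly on the side rims, front and back, on both sides. First go over the right front rim with the jaw axis along x.

```bash
python3 - <<'E'
from h import *
plan([473,-219,110],None,Rt=tgt(-0.02),rs=0.18)
E
```

```text
t 24.8 q [-0.55  0.27  1.99 -0.    0.88  1.  ] pos [ 415.6 -177.5  220.1] F [-0.2  0.3 -0.5] n 9
[[12.2, 6.3, 4.7, -0.17, -0.0, 0.0], [12.2, 5.4, 5.7, -0.17, -0.0, 0.0], [12.2, 4.3, 6.6, -0.17, -0.0, 0.0], [12.2, 3.2, 7.2, -0.17, -0.0, 0.0], [12.2, 1.9, 7.6, -0.17, -0.0, 0.0], [12.2, 0.6, 7.9, -0.17, -0.0, 0.0], [12.2, -0.8, 7.8, -0.17, -0.0, 0.0], [12.2, -2.1, 7.6, -0.17, -0.0, 0.0]]
[[12.2, -3.3, 7.1, -0.17, -0.0, 0.0]]
```

Call:
step_arm:
  rows:
    - [12,6,5,-0.17,0,0]
    - [12,5,6,-0.17,0,0]
    - [12,4,7,-0.17,0,0]
    - [12,3,7,-0.17,0,0]
    - [12,2,8,-0.17,0,0]
    - [12,1,8,-0.17,0,0]
    - [12,-1,8,-0.17,0,0]
    - [12,-2,8,-0.17,0,0]
  grip: 0

```text
t: 25.8
eef_pos: [468.8, -213.7, 108.8]
tcp_rot: [2.753, 1.554, 2.609]
ft_force: [-0.5, -0.2, -0.4]
opening: 0.007
```

Call:
step_arm:
  rows:
    - [8,-3,7,-0.17,0,0]
    - [0,0,0,0,0,0]

```text
t: 26.05
eef_pos: [475.0, -217.0, 96.2]
tcp_rot: [2.57, 1.548, 2.601]
ft_force: [0.5, -0.1, -0.3]
opening: 0.007
```

```bash
python3 - <<'E'
from h import *
plan([473,-219,90],None,Rt=tgt(-0.02),rs=0.18)
E
```

```text
t 26.05 q [-0.55  0.55  1.94 -0.    0.67 -0.59] pos [ 475.  -217.    96.2] F [ 0.5 -0.1 -0.3] n 1
[[6.3, -2.0, -2.0, 0.051, -0.019, -0.012]]
```

Call:
step_arm:
  rows:
    - [6,-2,-2,0.051,-0.019,-0.012]
    - [0,0,0,0,0,0]
    - [4,0,0,0,0,0]
    - [1.5,0,0,0,0,0]
    - [0,0,0,0,0,0]

```text
t: 26.68
eef_pos: [472.7, -218.1, 83.0]
tcp_rot: [2.7, 1.568, 2.67]
ft_force: [-0.2, 0.5, 0.3]
opening: 0.006
```

```bash
python3 - <<'E'
from h import *
plan([473,-219,81],None,Rt=tgt(-0.02),rs=0.18)
E
```

```text
t 26.68 q [-0.56  0.57  1.96 -0.    0.62 -0.53] pos [ 472.7 -218.1   83. ] F [-0.2  0.5  0.3] n 1
[[2.0, -0.9, 0.3, -0.009, -0.003, -0.001]]
```

Call:
step_arm:
  rows:
    - [1,0,0,0,0,0]
    - [0,0,0,0,0,0]

```text
t: 26.92
eef_pos: [472.8, -218.2, 82.1]
tcp_rot: [2.707, 1.568, 2.677]
ft_force: [-0.4, 0.4, 0.4]
opening: 0.004
```

Call:
step_arm:
  rows:
    - [1,0,0,0,0,0]
    - [0,0,0,0,0,0]

```text
t: 27.18
eef_pos: [472.9, -218.2, 81.2]
tcp_rot: [2.72, 1.568, 2.69]
ft_force: [0.1, -0.2, -0.5]
opening: 0.006
```

Call:
step_arm:
  rows:
    - [1,0,0,0,0,0]
    - [0,0,0,0,0,0]

```text
t: 27.42
eef_pos: [472.8, -218.2, 81.0]
tcp_rot: [2.763, 1.569, 2.733]
ft_force: [-0.9, 0.7, 3.7]
opening: 0.004
```

Call:
step_arm:
  rows:
    - [1,0,0,0,0,0]
    - [0,0,0,0,0,0]

```text
t: 27.68
eef_pos: [472.9, -218.3, 81.0]
tcp_rot: [2.841, 1.569, 2.811]
ft_force: [-1.1, 0.4, 3.3]
opening: 0.002
```

Right front rim touches at tip z = 56.0 mm. Now the left front.

Call:
step_arm:
  rows:
    - [-30,0,0,0,0,0]
    - [-30,0,0,0,0,0]
    - [0,58,1,0,0,0]
    - [0,60,1,0,0,0]
    - [0,60,1,0,0,0]
    - [0,60,1,0,0,0]
    - [0,60,1,0,0,0]
    - [0,60,1,0,0,0]

```text
t: 28.68
eef_pos: [491.6, 145.9, 143.5]
tcp_rot: [0.1, 1.569, 0.062]
ft_force: [0.9, -0.3, -0.3]
opening: 0.003
```

```bash
python3 - <<'E'
from h import *
plan([481,192,95],None,Rt=tgt(-0.02),rs=0.18,step=40)
E
```

```text
t 28.68 q [ 0.16  0.46  1.94 -0.    0.74  0.2 ] pos [491.6 145.9 143.5] F [ 0.9 -0.3 -0.3] n 2
[[24.2, 22.8, -6.2, -0.009, 0.001, -0.0], [24.2, 22.9, -6.0, -0.009, 0.001, -0.0]]
```

Call:
step_arm:
  rows:
    - [0,44,-12,-0.018,0,0]
    - [0,0,0,0,0,0]
    - [20,0,0,0,0,0]
    - [26,0,0,0,0,0]
    - [0,0,0,0,0,0]

```text
t: 29.3
eef_pos: [481.1, 194.3, 96.7]
tcp_rot: [0.146, 1.567, 0.132]
ft_force: [0.3, -0.3, 1.0]
opening: 0.009
```

```bash
python3 - <<'E'
from h import *
plan([481,192,82.5],None,Rt=tgt(-0.02),rs=0.18,step=40)
E
```

```text
t 29.3 q [ 0.26  0.54  1.96 -0.    0.64  0.27] pos [481.1 194.3  96.7] F [ 0.3 -0.3  1. ] n 1
[[14.2, -2.3, -0.1, 0.006, 0.004, -0.001]]
```

Call:
step_arm:
  rows:
    - [8,-2,0,0,0,0]
    - [6,0,0,0,0,0]
    - [0,0,0,0,0,0]

```text
t: 29.68
eef_pos: [482.1, 191.3, 83.5]
tcp_rot: [0.174, 1.565, 0.158]
ft_force: [0.4, -0.2, -0.0]
opening: 0.005
```

Call:
step_arm:
  rows:
    - [1,0,0,0,0,0]
    - [0,0,0,0,0,0]

```text
t: 29.92
eef_pos: [482.4, 191.3, 83.0]
tcp_rot: [0.188, 1.564, 0.173]
ft_force: [0.2, -0.1, 0.6]
opening: 0.007
```

Call:
step_arm:
  rows:
    - [1,0,0,0,0,0]
    - [0,0,0,0,0,0]

```text
t: 30.18
eef_pos: [482.5, 191.5, 82.2]
tcp_rot: [0.194, 1.563, 0.178]
ft_force: [0.1, -0.6, -0.6]
opening: 0.005
```

Call:
step_arm:
  rows:
    - [1,0,0,0,0,0]
    - [0,0,0,0,0,0]

```text
t: 30.42
eef_pos: [482.5, 191.5, 81.2]
tcp_rot: [0.192, 1.563, 0.176]
ft_force: [0.5, -0.4, 0.3]
opening: 0.003
```

Call:
step_arm:
  rows:
    - [1,0,0,0,0,0]
    - [0,0,0,0,0,0]

```text
t: 30.68
eef_pos: [482.5, 191.5, 81.0]
tcp_rot: [0.192, 1.563, 0.176]
ft_force: [-0.9, -0.6, 4.9]
opening: 0.005
```

Call:
step_arm:
  rows:
    - [1,0,0,0,0,0]
    - [0,0,0,0,0,0]

```text
t: 30.92
eef_pos: [482.5, 191.5, 81.0]
tcp_rot: [0.189, 1.562, 0.174]
ft_force: [-1.2, -0.4, 3.5]
opening: 0.006
```

Both front rims stand at tip z = 56.0 mm with 4 N on them, so the hearth is level and firm. Next lift off and measure the handle.

Call:
step_arm:
  rows:
    - [-30,0,0,0,0,0]
    - [-50,0,0,0,0,0]
    - [-40,0,-30,0,0,0]
    - [0,40,-40,0,0,0]
    - [0,40,-40,0,0,0]
    - [0,0,0,0,0,0]
  grip: 26

```text
t: 31.68
eef_pos: [370.3, 274.7, 204.3]
tcp_rot: [0.316, 1.561, 0.299]
ft_force: [0.0, -1.1, 0.1]
opening: 0.272
```

```bash
python3 - <<'E'
from h import *
p,_=pose();print(p)
shot("top","t8",(230,150,410,290),4.4)
shot("scene","s8",(215,190,435,340),3.6)
E
```

```text
[370.32843195 274.70556451 204.27220354]
```

View pics/t8.png

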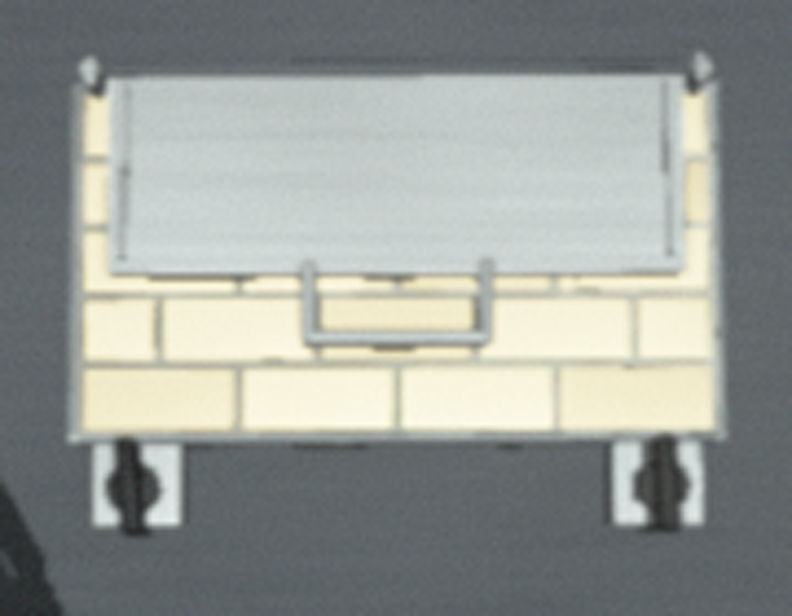

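View pics/s8.png

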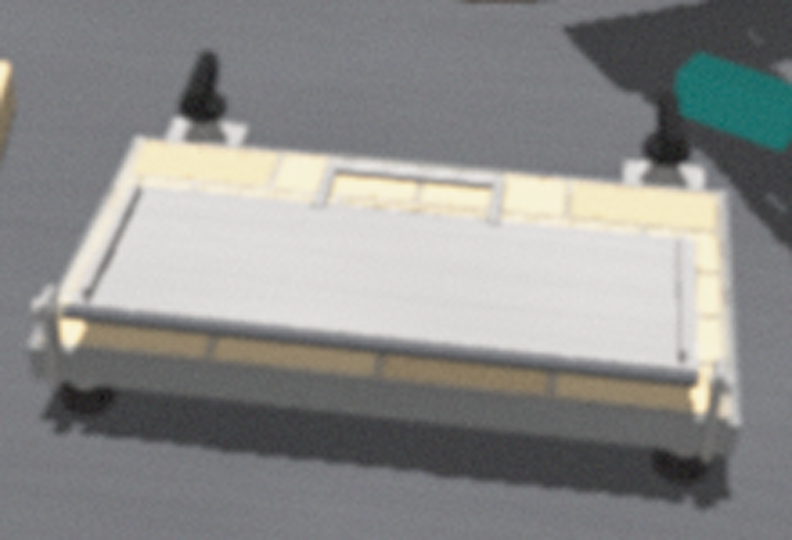

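```bash
python3 - <<'E'
from h import *
T=lambda u,v,z:onplane("top",230+u/4.4,150+v/4.4,z)
p,e=tri((230+399/4.4,150+338/4.4),(215+414/3.6,190+176/3.6));print("handle",p.round(1),e)
for u,v,z in [(312,337,86),(486,338,86),(239,400,56),(397,400,56),(557,400,56),(75,437,56),(723,437,56),(85,365,56),(715,362,56),(133,487,97),(662,484,97),(120,363,56),(690,363,56),(120,297,56),(690,294,56)]: print((u,v),T(u,v,z).round(1))
# tray corners tri
for n,a,b in [("FL",(75,437),(722,192)),("FR",(723,437),(140,140))]:
    print(n,*tri((230+a[0]/4.4,150+a[1]/4.4),(215+b[0]/3.6,190+b[1]/3.6)))
E
```

```text
handle [528.9 -14.8  81.6] 0.44150035882407085
(312, 337) [530.   39.2  86. ]
(486, 338) [527.1 -68.3  86. ]
(239, 400) [495.5  86.6  56. ]
(397, 400) [493.3 -12.7  56. ]
(557, 400) [ 491.1 -113.3   56. ]
(75, 437) [474.4 189.7  56. ]
(723, 437) [ 465.4 -216.9   56. ]
(85, 365) [519.9 183.2  56. ]
(715, 362) [ 513.  -213.8   56. ]
(133, 487) [438.7 149.2  97. ]
(662, 484) [ 433.3 -172.3   97. ]
(120, 363) [520.6 161.2  56. ]
(690, 363) [ 512.7 -198.    56. ]
(120, 297) [562.7 160.8  56. ]
(690, 294) [ 556.8 -199.7   56. ]
FL [474.75945788 189.8447871   52.6472338 ] 0.6622853421553709
FR [ 465.99345086 -217.45787069   48.96448101] 1.029039308546246
```

```bash
python3 - <<'E'
from h import *
plan([528.7,-14.5,150],None,Rt=tgt(-0.022))
E
```

```text
t 31.77 q [ 0.49  0.31  1.99 -0.    0.83  0.51] pos [372.5 273.3 204.1] F [-0.7 -0.1 -0.3] n 7
[[7.8, -40.7, 23.1, 0.0, 0.001, -0.0], [7.8, -40.7, 23.1, 0.0, 0.001, -0.0], [7.8, -40.7, 23.1, 0.0, 0.001, -0.0], [7.8, -40.7, 23.1, 0.0, 0.001, -0.0], [7.8, -40.6, 23.1, 0.0, 0.001, -0.0], [7.8, -40.6, 23.2, 0.0, 0.001, -0.0], [7.7, -40.6, 23.2, 0.0, 0.001, -0.0]]
```

Call:
step_arm:
  rows:
    - [8,-41,23,0,0,0]
    - [8,-41,23,0,0,0]
    - [8,-41,23,0,0,0]
    - [8,-41,23,0,0,0]
    - [8,-41,23,0,0,0]
    - [8,-41,23,0,0,0]
    - [0,0,0,0,0,0]
    - [0,0,0,0,0,0]

```text
t: 32.78
eef_pos: [514.5, 7.0, 153.4]
tcp_rot: [0.29, 1.56, 0.26]
ft_force: [0.7, 0.2, 0.2]
opening: 0.272
```

```bash
python3 - <<'E'
from h import *
plan([528.7,-14.5,150],None,Rt=tgt(-0.022))
E
```

```text
t 32.77 q [-0.12  0.45  1.93  0.01  0.76 -0.09] pos [514.5   7.  153.4] F [0.7 0.2 0.2] n 1
[[3.5, -21.1, 14.8, -0.008, 0.01, -0.003]]
```

Call:
step_arm:
  rows:
    - [3,-21,15,-0.008,0.01,-0.003]
    - [0,0,0,0,0,0]
    - [0,0,0,0,0,0]

```text
t: 33.15
eef_pos: [528.0, -13.4, 150.7]
tcp_rot: [2.901, 1.57, 2.879]
ft_force: [0.4, 0.3, 0.2]
opening: 0.271
```

```bash
python3 - <<'E'
from h import *
plan([528.7,-14.5,92],None,Rt=tgt(-0.022),step=80)
shot("scene","s9",(250,130,420,290),4.4)
E
```

```text
t 33.15 q [-0.15  0.47  1.89  0.    0.78 -0.13] pos [528.  -13.4 150.7] F [0.4 0.3 0.2] n 1
[[58.7, -1.1, 0.7, 0.001, -0.001, -0.0]]
```

View pics/s9.png

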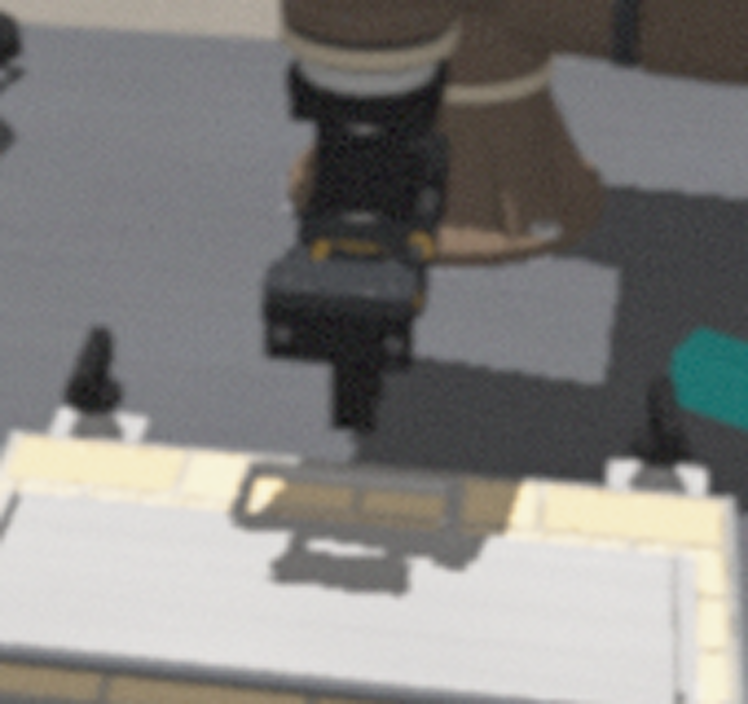

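Gripper above the handle bar (fingertip at crop (355,425), bar at (355,470)). Descend and watch force.

Call:
step_arm:
  rows:
    - [30,-1,1,0,0,0]
    - [16,0,0,0,0,0]
    - [7,0,0,0,0,0]
    - [0,0,0,0,0,0]

```text
t: 33.7
eef_pos: [528.3, -11.8, 97.9]
tcp_rot: [0.066, 1.569, 0.048]
ft_force: [0.4, 0.3, -0.2]
opening: 0.275
```

```bash
python3 - <<'E'
from h import *
plan([528.7,-14.5,92],None,Rt=tgt(-0.022),step=80)
shot("scene","s10",(280,170,400,270),6)
E
```

```text
t 33.7 q [-0.15  0.55  1.93  0.    0.65 -0.13] pos [528.3 -11.8  97.9] F [ 0.4  0.3 -0.2] n 1
[[5.9, -2.7, 0.5, 0.004, 0.001, -0.0]]
```

View pics/s10.png

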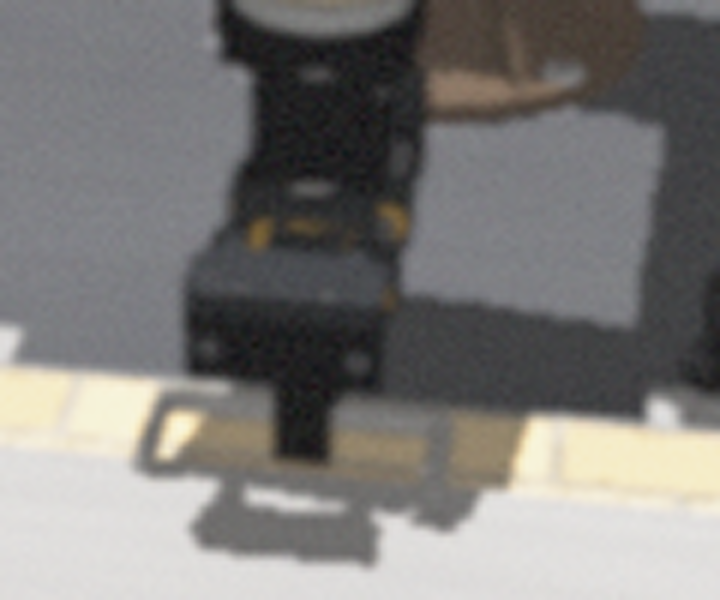

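The near finger now stands between bar and sheet, at crop (303,430). Go 4 mm lower and close.

Call:
step_arm:
  rows:
    - [5,-1,0,0,0,0]
    - [0,0,0,0,0,0]
    - [0,0,0,0,0,0]
    - [0,0,0,0,0,0]
    - [0,0,0,0,0,0]
    - [0,0,0,0,0,0]
  grip: 0

```text
t: 34.5
eef_pos: [529.5, -12.8, 94.2]
tcp_rot: [-0.036, 1.565, -0.054]
ft_force: [1.4, 1.3, -2.3]
opening: 0.097
```

```bash
cat >> h.py <<'E'
def arc(n,d,x0,z0,rr=170):
    # TCP about hinge: TCP = hinge + rr*(-cos,sin) + (0,6); (x0,z0)= hinge
    p,Rc=pose();th=np.arctan2(p[2]-6-z0,x0-p[0]);print("theta",th.round(3),"r",np.hypot(p[2]-6-z0,x0-p[0]).round(1),"pos",p.round(1),"opening",round(env.state()["opening"]*95.1,1),"F",np.round(env.state()["ft_force"],1))
    q=p
    for i in range(n):
        t=th+d*(i+1);nx=np.array([x0-rr*np.cos(t),p[1],z0+rr*np.sin(t)+6]);print(np.round(Rc.inv().apply(nx-q),1).tolist());q=nx
E
python3 - <<'E'
from h import *
print(pose()[0],env.state()["opening"],env.state()["ft_force"])
p,_=pose();arc(8,0.1,p[0]+170,86)
E
```

```text
[529.45430786 -12.8297458   94.15712589] 0.09654230830075147 [ 1.43520696  1.33007681 -2.27875833]
theta 0.013 r 170.0 pos [529.5 -12.8  94.2] opening 9.2 F [ 1.4  1.3 -2.3]
[-17.0, 0.0, 1.2]
[-16.8, 0.0, 2.8]
[-16.4, 0.1, 4.5]
[-15.9, 0.1, 6.1]
[-15.2, 0.1, 7.7]
[-14.3, 0.2, 9.1]
[-13.3, 0.2, 10.5]
[-12.2, 0.2, 11.8]
```

Bar gripped (9 mm). Swing up.

Call:
step_arm:
  rows:
    - [-14,0,1,0,0,0]
    - [-17,0,3,0,0,0]
    - [-16.5,0,4.5,0,0,0]
    - [-16,0,6,0,0,0]

```text
t: 35.0
eef_pos: [541.9, -13.1, 159.7]
tcp_rot: [2.937, 1.569, 2.919]
ft_force: [7.3, 0.5, -10.3]
opening: 0.095
```

```bash
python3 - <<'E'
from h import *
arc(8,0.1,699.5,88)
shot("scene","s11",(200,100,450,300),3)
E
```

```text
theta 0.395 r 170.7 pos [541.9 -13.1 159.7] opening 9.0 F [  7.3   0.5 -10.3]
[-15.1, 0.2, 7.9]
[-14.5, 0.2, 8.8]
[-13.6, 0.2, 10.2]
[-12.5, 0.2, 11.5]
[-11.3, 0.2, 12.7]
[-10.0, 0.3, 13.8]
[-8.5, 0.3, 14.7]
[-7.0, 0.3, 15.5]
```

View pics/s11.png

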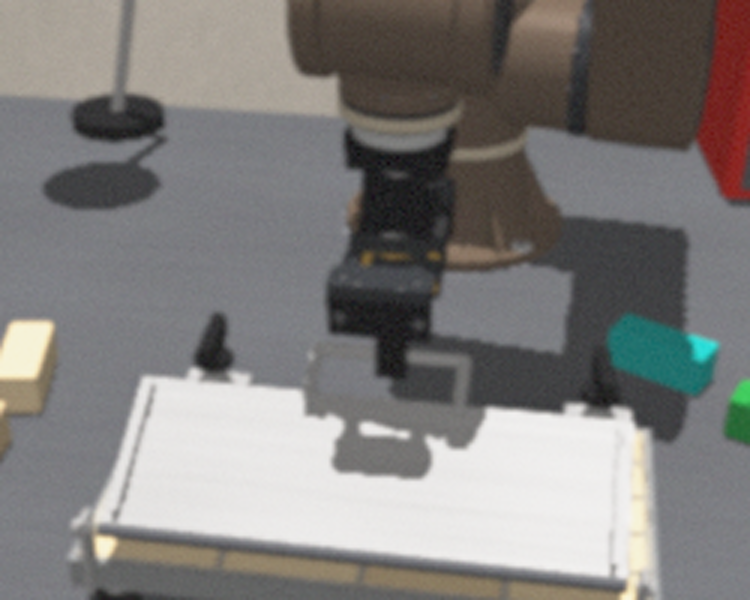

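The shield is lifting (about 0.4 rad) with the bar in the fingers at crop (390,350). Continue.

Call:
step_arm:
  rows:
    - [-15,0,8,0,0,0]
    - [-14.5,0,9,0,0,0]
    - [-13.5,0,10,0,0,0]
    - [-12.5,0,11.5,0,0,0]

```text
t: 35.55
eef_pos: [578.9, -13.7, 217.4]
tcp_rot: [3.062, 1.564, 3.044]
ft_force: [4.1, -0.2, -13.0]
opening: 0.099
```

```bash
python3 - <<'E'
from h import *
arc(8,0.1,699.5,88)
E
```

```text
theta 0.797 r 172.6 pos [578.9 -13.7 217.4] opening 9.4 F [  4.1  -0.2 -13. ]
[-9.5, 0.3, 14.5]
[-10.0, 0.3, 13.7]
[-8.6, 0.3, 14.6]
[-7.1, 0.3, 15.4]
[-5.5, 0.3, 16.1]
[-3.9, 0.3, 16.5]
[-2.2, 0.3, 16.8]
[-0.5, 0.3, 17.0]
```

Call:
step_arm:
  rows:
    - [-9.5,0,14.5,0,0,0]
    - [-10,0,14,0,0,0]
    - [-8.5,0,14.5,0,0,0]
    - [-7,0,15.5,0,0,0]

```text
t: 36.05
eef_pos: [629.6, -14.5, 253.8]
tcp_rot: [3.121, 1.541, 3.104]
ft_force: [-8.6, 0.0, 3.6]
opening: 0.095
```

```bash
python3 - <<'E'
from h import *
arc(8,0.1,699.5,88)
shot("scene","s12",(200,60,450,300),2.5)
E
```

```text
theta 1.158 r 174.5 pos [629.6 -14.5 253.8] opening 9.1 F [-8.6  0.   3.6]
[-2.5, 0.3, 17.6]
[-4.9, 0.3, 16.3]
[-3.3, 0.3, 16.7]
[-1.6, 0.3, 16.9]
[0.1, 0.3, 17.0]
[1.8, 0.3, 16.9]
[3.5, 0.3, 16.6]
[5.1, 0.3, 16.2]
```

View pics/s12.png

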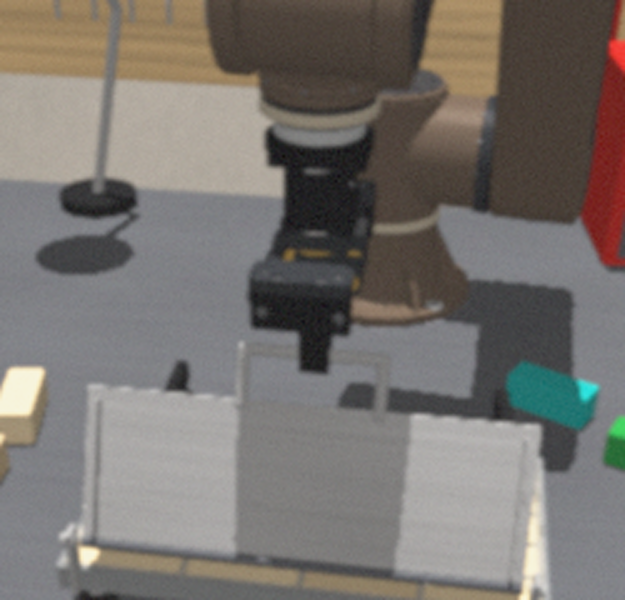

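Call:
step_arm:
  rows:
    - [-3,0,17,0,0,0]
    - [-5,0,16,0,0,0]
    - [-3,0,17,0,0,0]
    - [0,0,0,0,0,0]

```text
t: 36.6
eef_pos: [677.5, -15.5, 268.1]
tcp_rot: [3.141, 1.533, 3.123]
ft_force: [3.5, -0.1, -3.9]
opening: 0.099
```

```bash
python3 - <<'E'
from h import *
arc(3,0.1,699.5,88); plan([699.5,-15,264],None,Rt=tgt(-0.022))
E
```

```text
theta 1.445 r 175.5 pos [677.5 -15.5 268.1] opening 9.4 F [ 3.5 -0.1 -3.9]
[3.5, 0.3, 17.8]
[-0.2, 0.3, 17.0]
[1.5, 0.3, 16.9]
t 36.6 q [-0.12  0.56  1.36 -0.    1.26 -0.1 ] pos [677.5 -15.5 268.1] F [ 3.5 -0.1 -3.9] n 1
[[3.3, 0.9, 22.2, 0.004, -0.038, 0.0]]
```

Call:
step_arm:
  rows:
    - [1,0,12,0,-0.02,0]
    - [1.5,0,10,0,-0.018,0]
    - [0,0,0,0,0,0]
    - [0,0,0,0,0,0]

```text
t: 37.1
eef_pos: [697.8, -15.8, 268.8]
tcp_rot: [-0.176, 1.567, -0.193]
ft_force: [3.0, -0.3, -2.3]
opening: 0.098
```

```bash
python3 - <<'E'
from h import *
plan([699.5,-15,264],None,Rt=tgt(-0.022))
shot("scene","s13",(200,60,450,300),2.5)
E
```

```text
t 37.1 q [-0.12  0.57  1.33 -0.    1.24 -0.1 ] pos [697.8 -15.8 268.8] F [ 3.  -0.3 -2.3] n 1
[[4.8, 0.9, 1.7, 0.005, 0.004, 0.001]]
```

View pics/s13.png

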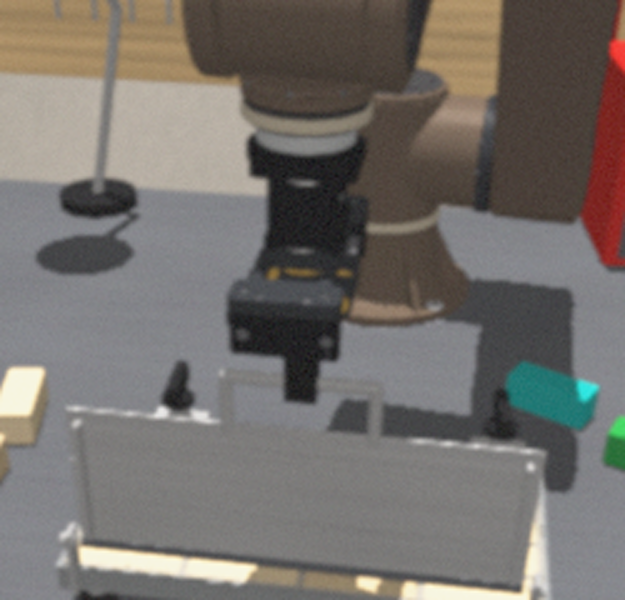

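The shield looks upright, with the bar in the jaws at crop (300,380). Release and lift, then measure.

Call:
step_arm:
  rows:
    - [0,0,1,0,0,0]
    - [0,0,0,0,0,0]
    - [0,0,0,0,0,0]
    - [0,0,0,0,0,0]
    - [-30,0,0,0,0,0]
    - [-40,0,0,0,0,0]
    - [-10,0,-40,0,0,0]
    - [0,0,0,0,0,0]
  grip: 30

```text
t: 38.15
eef_pos: [657.1, -15.2, 350.7]
tcp_rot: [-0.333, 1.569, -0.35]
ft_force: [0.7, 0.1, 1.1]
opening: 0.313
```

Call:
step_arm:
  rows:
    - [0,0,-60,0,0,0]
    - [0,0,-60,0,0,0]
    - [0,-30,-60,0,0,0]
    - [0,-60,0,0,0,0]
    - [0,-60,0,0,0,0]
    - [0,-60,0,0,0,0]
    - [0,-60,0,0,0,0]
    - [0,0,0,0,0,0]
  grip: 70

```text
t: 39.15
eef_pos: [474.8, -287.9, 348.2]
tcp_rot: [-0.426, 1.569, -0.442]
ft_force: [-0.8, 1.0, -0.1]
opening: 0.736
```

```bash
python3 - <<'E'
from h import *
print(pose()[0])
im=shot("top","t14");shot("top","t14c",(230,130,410,290),4.4)
for b in bricks("top",im):
    (c,s,a),ar=b; 
    if ar<600: print(np.round(c,1),np.round(s,1),round(a,1),ar,np.round(onplane("top",*c,38),1))
shot("scene","s14",(180,120,430,330),3.2)
E
```

```text
[ 474.75749168 -287.87015937  348.15438318]
[289.5 365.5] [49.6 16.4] 33.7 498.0 [156.   78.5  38. ]
[266.  240.5] [13. 34.] 90.0 429.0 [500. 139.  38.]
[373.8 239.3] [34.1 13.6] 4.1 145.5 [ 496.7 -163.2   38. ]
[319.5 223. ] [10. 33.] 90.0 162.5 [546.3 -12.   38. ]
[183.8 230.2] [34.5 15. ] 78.2 465.5 [534.2 369.1  38. ]
[148. 229.] [14.9 34.5] 2.4 460.5 [539.8 469.3  38. ]
[337.5 208.5] [13. 33.] 90.0 316.0 [586.6 -63.7  38. ]
[486.  209.9] [47.4  6.9] 36.3 252.0 [ 573.5 -483.6   38. ]
[382. 193.] [12. 14.] 90.0 160.5 [ 628.5 -191.2   38. ]
[283.5 193.5] [13. 33.] 90.0 428.0 [633.1  88.1  38. ]
[301.5 177.5] [33. 13.] 0.0 397.0 [678.3  36.3  38. ]
```

View pics/t14.png

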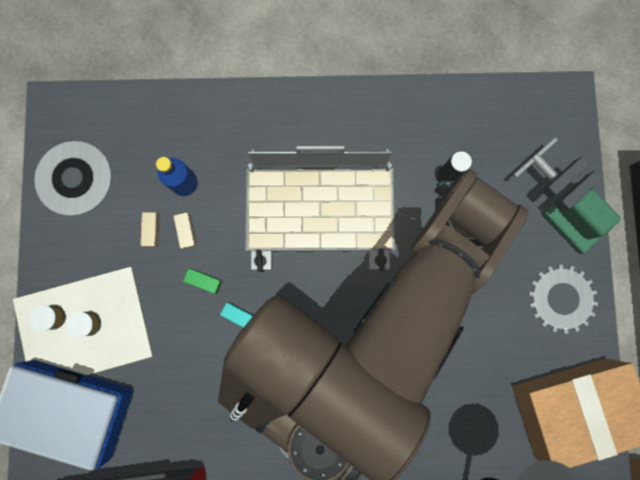

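View pics/t14c.png

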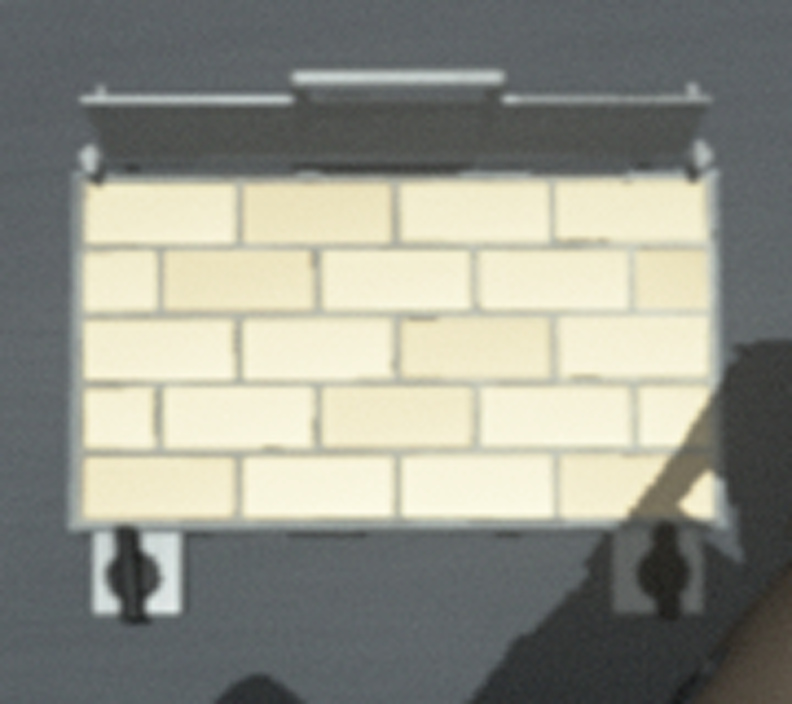

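View pics/s14.png

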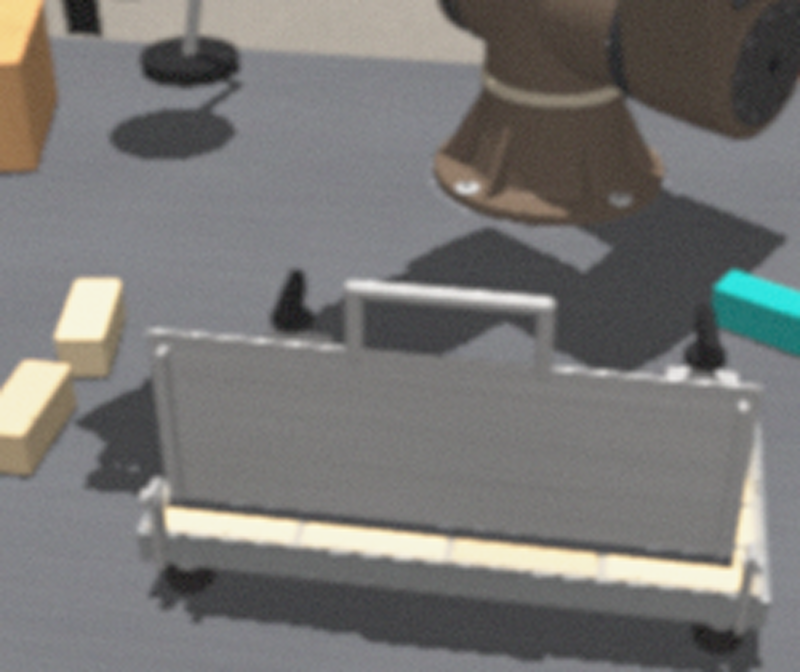

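```bash
python3 - <<'E'
from h import *
T=lambda u,v,z=56:onplane("top",230+u/4.4,130+v/4.4,z)
print("handle",tri((230+398/4.4,130+76/4.4),(180+450/3.2,120+296/3.2)),T(398,76,256))
for u,v in [(239,350),(396,349),(553,347),(100,383),(690,382),(100,317),(690,313)]: print((u,v),T(u,v).round(1))
E
```

```text
handle (array([698.79158042, -16.50344781, 254.75438744]), np.float64(0.4166013557895739)) [698.43047841 -16.69355033 256.        ]
(239, 350) [583.6  85.3  56. ]
(396, 349) [582.  -14.1  56. ]
(553, 347) [ 581.2 -113.6   56. ]
(100, 383) [564.3 173.4  56. ]
(690, 382) [ 556.8 -199.7   56. ]
(100, 317) [606.7 173.2  56. ]
(690, 313) [ 601.2 -201.4   56. ]
```

```bash
python3 - <<'E'
from h import *
print(tri((445.2,270.8),(180+92/3.2,120+309/3.2)),tri((444.6,224.1),(180+35/3.2,120+389/3.2)))
im=cv2.imread("pics/top0.png")
for c in [(445.2,270.8),(444.6,224.1),(183.7,230.3),(148,229)]:
    pass
for (c,s,a),ar in bricks("top",im):
    if 440<ar<470:
        b=cv2.boxPoints((c,s,a));w=np.array([onplane("top",*q,40) for q in b]);e=[w[1]-w[0],w[2]-w[1]];l=max(e,key=np.linalg.norm)
        print(np.round(onplane("top",*c,40)[:2],1),"len",[round(np.linalg.norm(x),1) for x in e],"long-axis angle",round(np.arctan2(l[1],l[0]),3))
im=cv2.imread("pics/scene0.png");cv2.imwrite("pics/c3.png",cv2.resize(im[220:360,450:590],None,fx=4,fy=4,interpolation=cv2.INTER_CUBIC))
E
```

```text
(array([ 404.12862868, -359.92465672,   34.75187923]), np.float64(0.08818122027151476)) (array([ 534.04712137, -360.72841619,   42.03432809]), np.float64(5.118978733308747))
[ 403.7 -358.5] len [np.float64(41.5), np.float64(96.7)] long-axis angle -2.976
[533.6 368.8] len [np.float64(41.5), np.float64(97.7)] long-axis angle -2.93
[539.5 468.6] len [np.float64(97.4), np.float64(41.9)] long-axis angle -0.02
[ 535.2 -363.7] len [np.float64(41.5), np.float64(97.5)] long-axis angle 3.135
```

View pics/c3.png

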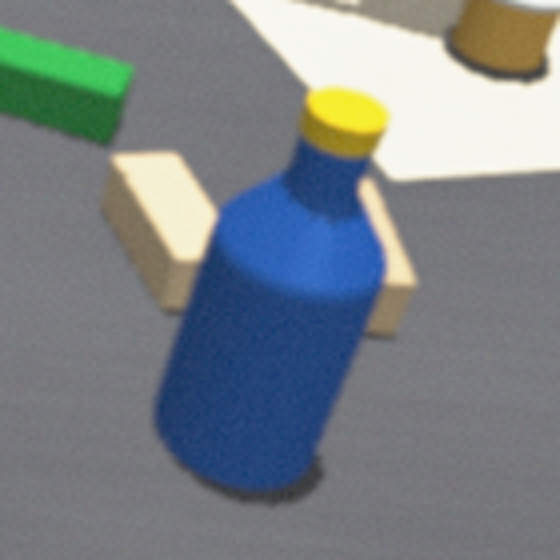

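Shield check: the handle triangulates to (699,-16,255), right over the hinge (x≈699), so it is upright. Wall line is at (582,-14). Now the first right brick at (404,-359).

```bash
python3 - <<'E'
from h import *
plan([404,-359,110],None,Rt=tgt(-1.405),rs=0.18)
E
```

```text
t 39.3 q [-0.66  0.29  1.58  0.    1.27 -0.65] pos [ 475.  -283.8  348.8] F [ 0.4 -0.5 -0.4] n 8
[[29.8, -9.5, -8.8, 0.174, 0.0, -0.0], [29.8, -10.9, -7.1, 0.174, 0.0, -0.0], [29.8, -11.9, -5.1, 0.174, 0.0, -0.0], [29.8, -12.6, -2.9, 0.174, 0.0, -0.0], [29.9, -12.9, -0.7, 0.174, 0.0, -0.0], [29.9, -12.8, 1.6, 0.174, 0.0, -0.0], [29.9, -12.4, 3.8, 0.174, 0.0, -0.0], [29.9, -11.5, 5.9, 0.174, 0.0, -0.0]]
```

Call:
step_arm:
  rows:
    - [30,-10,-9,0.174,0,0]
    - [30,-11,-7,0.174,0,0]
    - [30,-12,-5,0.174,0,0]
    - [30,-13,-3,0.174,0,0]
    - [30,-13,-1,0.174,0,0]
    - [30,-13,2,0.174,0,0]
    - [20,-12,4,0.174,0,0]
    - [0,0,0,0,0,0]

```text
t: 40.3
eef_pos: [416.3, -340.8, 146.4]
tcp_rot: [0.879, 1.563, -0.372]
ft_force: [0.6, 0.4, -0.1]
opening: 0.736
```

```bash
python3 - <<'E'
from h import *
plan([404,-359,80],None,Rt=tgt(-1.405),rs=0.2)
shot("scene","s15",(100,100,400,300),2.6)
E
```

```text
t 40.3 q [-0.81  0.49  1.88  0.    0.77  0.44] pos [ 416.3 -340.8  146.4] F [ 0.6  0.4 -0.1] n 2
[[33.2, -8.9, 6.5, 0.077, 0.002, -0.003], [33.2, -8.3, 7.3, 0.077, 0.002, -0.003]]
```

View pics/s15.png

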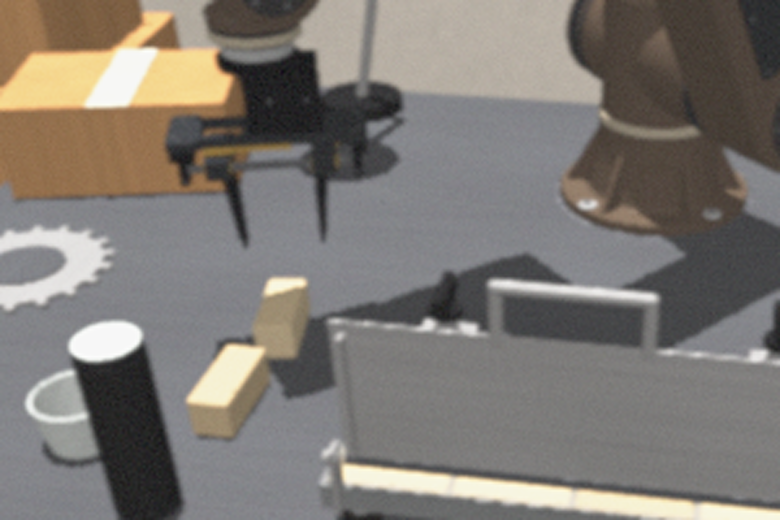

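Both right bricks are where they were, at crop (282,310) and (228,385).

Call:
step_arm:
  rows:
    - [26,-9,7,0.077,0.002,-0.003]
    - [20,-8,7,0.077,0.002,-0.003]
    - [10,0,0,0,0,0]
    - [0,0,0,0,0,0]

```text
t: 40.85
eef_pos: [408.9, -357.7, 94.9]
tcp_rot: [0.612, 1.561, -0.774]
ft_force: [-0.1, -0.6, 1.1]
opening: 0.739
```

```bash
python3 - <<'E'
from h import *
plan([404,-359,32],None,Rt=tgt(-1.405),rs=0.2)
E
```

```text
t 40.85 q [-0.84  0.57  1.9   0.    0.66  0.54] pos [ 408.9 -357.7   94.9] F [-0.1 -0.6  1.1] n 2
[[31.4, -2.7, -0.1, 0.01, 0.004, -0.003], [31.4, -2.6, 0.1, 0.01, 0.004, -0.003]]
```

Call:
step_arm:
  rows:
    - [20,-5,0,0.02,0.008,-0.006]
    - [20,0,0,0,0,0]
    - [16,0,0,0,0,0]
    - [4,0,0,0,0,0]
    - [0,0,0,0,0,0]

```text
t: 41.48
eef_pos: [404.8, -358.3, 32.9]
tcp_rot: [0.273, 1.57, -1.129]
ft_force: [-0.1, 0.6, -0.5]
opening: 0.738
```

```bash
python3 - <<'E'
from h import *
plan([404,-359,32],None,Rt=tgt(-1.405),rs=0.2)
shot("scene","s16",(150,120,290,280),4)
E
```

```text
t 41.48 q [-0.85  0.67  1.94 -0.    0.53  0.56] pos [ 404.8 -358.3   32.9] F [-0.1  0.6 -0.5] n 1
[[0.9, -0.9, 0.6, 0.003, 0.001, -0.0]]
```

View pics/s16.png

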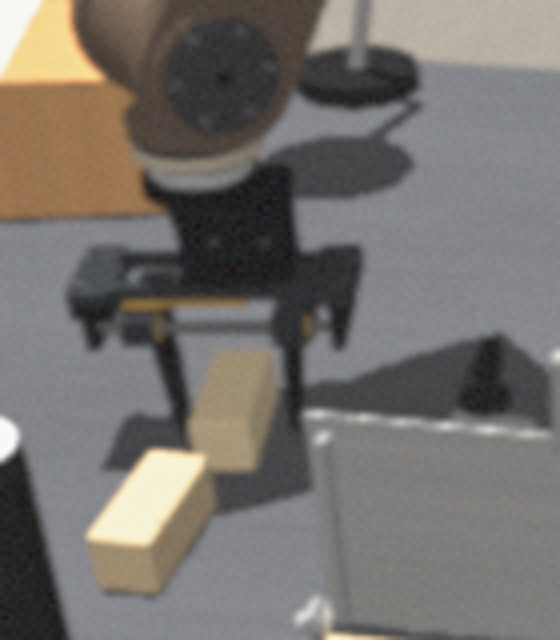

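Brick centred between the fingers (crop (232,410)). Close.

Call:
step_arm:
  rows:
    - [0,0,0,0,0,0]
    - [0,0,0,0,0,0]
    - [0,0,0,0,0,0]
    - [0,0,0,0,0,0]
    - [0,0,0,0,0,0]
    - [0,0,0,0,0,0]
  grip: 0

```text
t: 42.28
eef_pos: [405.2, -358.8, 34.4]
tcp_rot: [0.475, 1.567, -0.927]
ft_force: [0.7, 0.2, -0.6]
opening: 0.416
```

Call:
step_arm:
  rows:
    - [-25,0,0,0,0,0]
    - [-50,0,0,0,0,0]
    - [-50,0,0,0,0,0]
    - [0,0,0,0,0,0]

```text
t: 42.78
eef_pos: [404.6, -358.0, 161.8]
tcp_rot: [0.036, 1.57, -1.366]
ft_force: [0.1, 0.1, -2.2]
opening: 0.415
```

```bash
python3 - <<'E'
from h import *
plan([580,-116.5,170],None,Rt=tgt(-0.022),rs=0.18)
shot("scene","s17",(100,80,300,280),3)
E
```

```text
t 42.77 q [-0.85  0.47  1.85 -0.    0.82  0.56] pos [ 404.6 -358.   161.8] F [ 0.1  0.1 -2.2] n 8
[[-1.0, 26.7, -26.1, -0.172, 0.0, 0.0], [-1.0, 30.8, -21.1, -0.172, 0.0, 0.0], [-1.0, 33.9, -15.5, -0.172, 0.0, 0.0], [-1.0, 36.1, -9.5, -0.172, 0.0, 0.0], [-1.0, 37.2, -3.1, -0.172, 0.0, 0.0], [-1.0, 37.2, 3.3, -0.172, 0.0, 0.0], [-1.0, 36.0, 9.6, -0.172, 0.0, 0.0], [-1.0, 33.9, 15.7, -0.172, 0.0, 0.0]]
```

View pics/s17.png

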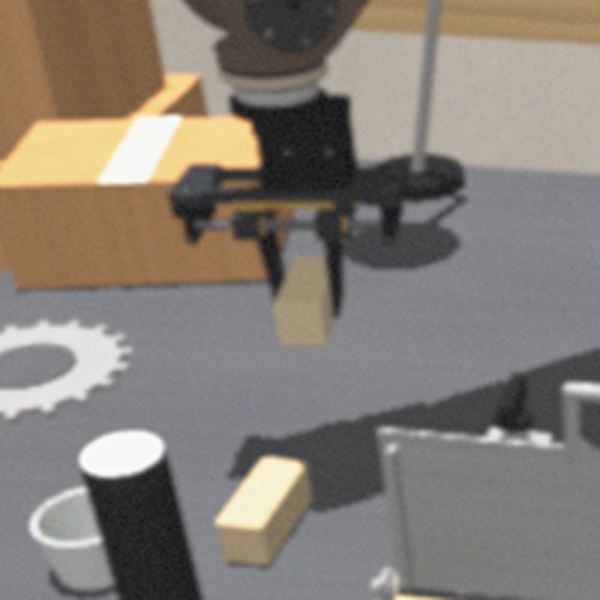

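Held at 39.5 mm. Carry to the right place.

Call:
step_arm:
  rows:
    - [-1,27,-26,-0.172,0,0]
    - [-1,31,-21,-0.172,0,0]
    - [-1,34,-15,-0.172,0,0]
    - [-1,36,-9,-0.172,0,0]
    - [-1,37,-3,-0.172,0,0]
    - [-1,37,3,-0.172,0,0]
    - [-1,36,10,-0.172,0,0]
    - [-1,33,16,-0.172,0,0]

```text
t: 43.82
eef_pos: [576.5, -107.4, 153.6]
tcp_rot: [2.6, 1.546, 2.613]
ft_force: [0.8, -0.7, -0.9]
opening: 0.418
```

Call:
step_arm:
  rows:
    - [0,0,0,0,0,0]

```text
t: 43.95
eef_pos: [576.7, -105.5, 151.6]
tcp_rot: [2.616, 1.544, 2.633]
ft_force: [0.4, -0.2, -2.2]
opening: 0.418
```

```bash
python3 - <<'E'
from h import *
plan([580,-116.5,130],None,Rt=tgt(-0.022),rs=0.18)
E
```

```text
t 43.95 q [-0.3   0.55  1.73  0.01  0.89 -0.32] pos [ 576.7 -105.5  151.6] F [ 0.4 -0.2 -2.2] n 1
[[21.4, -11.4, 3.6, 0.039, -0.024, -0.013]]
```

Call:
step_arm:
  rows:
    - [10,-11,4,0.039,-0.024,-0.013]
    - [10,0,0,0,0,0]
    - [0,0,0,0,0,0]

```text
t: 44.32
eef_pos: [578.2, -116.8, 126.9]
tcp_rot: [2.867, 1.564, 2.841]
ft_force: [-0.0, -0.7, -1.1]
opening: 0.418
```

```bash
python3 - <<'E'
from h import *
plan([580,-116.5,98],None,Rt=tgt(-0.022),rs=0.18)
E
```

```text
t 44.33 q [-0.31  0.58  1.76 -0.    0.82 -0.28] pos [ 578.2 -116.8  126.9] F [-0.  -0.7 -1.1] n 1
[[28.9, 0.3, 1.9, -0.005, -0.006, -0.002]]
```

Call:
step_arm:
  rows:
    - [15,0,2,-0.005,-0.006,0]
    - [13,0,0,0,0,0]
    - [0,0,0,0,0,0]

```text
t: 44.7
eef_pos: [579.7, -117.1, 96.6]
tcp_rot: [1.985, 1.568, 1.963]
ft_force: [0.9, 0.1, -1.4]
opening: 0.422
```

```bash
python3 - <<'E'
from h import *
plan([580,-116.5,90.5],None,Rt=tgt(-0.022),rs=0.18)
shot("scene","s18",(180,120,360,300),4)
E
```

```text
t 44.7 q [-0.31  0.62  1.78  0.    0.75 -0.29] pos [ 579.7 -117.1   96.6] F [ 0.9  0.1 -1.4] n 1
[[6.1, 0.6, 0.3, -0.0, -0.001, -0.002]]
```

View pics/s18.png

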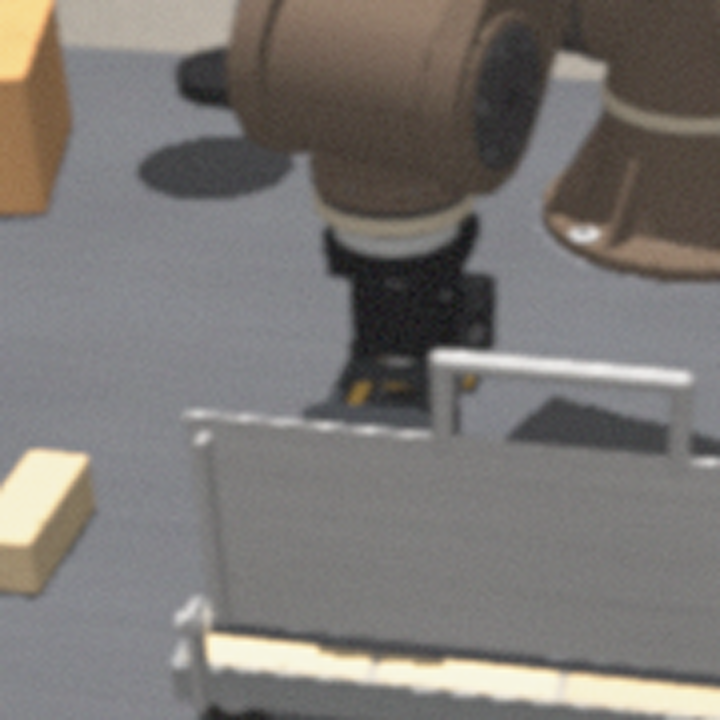

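The scene camera is blocked by the shield here, so lower by force.

Call:
step_arm:
  rows:
    - [4,0,0,0,0,0]
    - [0,0,0,0,0,0]

```text
t: 45.0
eef_pos: [580.3, -117.2, 93.4]
tcp_rot: [1.197, 1.569, 1.175]
ft_force: [0.1, -0.1, -1.4]
opening: 0.419
```

Call:
step_arm:
  rows:
    - [1.5,0,0,0,0,0]
    - [0,0,0,0,0,0]

```text
t: 45.25
eef_pos: [580.4, -117.2, 92.2]
tcp_rot: [0.841, 1.569, 0.819]
ft_force: [0.6, 0.5, -1.9]
opening: 0.419
```

Call:
step_arm:
  rows:
    - [1,0,0,0,0,0]
    - [0,0,0,0,0,0]

```text
t: 45.5
eef_pos: [580.5, -117.2, 91.4]
tcp_rot: [0.69, 1.569, 0.668]
ft_force: [-0.2, -1.3, -1.6]
opening: 0.421
```

Call:
step_arm:
  rows:
    - [1.2,0,0,0,0,0]
    - [0,0,0,0,0,0]

```text
t: 45.75
eef_pos: [580.6, -117.2, 90.3]
tcp_rot: [0.611, 1.568, 0.589]
ft_force: [-0.4, -0.4, -0.5]
opening: 0.419
```

Call:
step_arm:
  rows:
    - [1,0,0,0,0,0]
    - [0,0,0,0,0,0]

```text
t: 46.0
eef_pos: [580.6, -117.2, 90.4]
tcp_rot: [0.443, 1.568, 0.421]
ft_force: [-0.2, -0.6, -1.7]
opening: 0.421
```

Stopped at 90.4 as expected. Release, lift and go to the second right brick.

Call:
step_arm:
  rows:
    - [0,0,0,0,0,0]
    - [0,0,0,0,0,0]
    - [0,0,0,0,0,0]
    - [-30,0,0,0,0,0]
    - [-50,0,0,0,0,0]
    - [0,0,0,0,0,0]
  grip: 70

```text
t: 46.75
eef_pos: [580.5, -117.4, 171.6]
tcp_rot: [0.855, 1.569, 0.833]
ft_force: [-0.4, 0.8, -0.9]
opening: 0.738
```

```bash
python3 - <<'E'
from h import *
plan([535,-363,115],None,Rt=tgt(-1.577),rs=0.18)
E
```

```text
t 46.75 q [-0.31  0.52  1.72  0.    0.9  -0.29] pos [ 580.5 -117.4  171.6] F [-0.4  0.8 -0.9] n 9
[[6.2, -27.4, -4.5, 0.173, -0.0, -0.0], [6.2, -27.8, 0.3, 0.173, -0.0, -0.0], [6.3, -27.3, 5.1, 0.173, -0.0, -0.0], [6.3, -26.0, 9.7, 0.173, -0.0, -0.0], [6.3, -24.0, 14.0, 0.173, -0.0, -0.0], [6.3, -21.2, 17.9, 0.173, -0.0, -0.0], [6.3, -17.8, 21.3, 0.173, -0.0, -0.0], [6.3, -13.9, 24.1, 0.173, -0.0, -0.0]]
[[6.3, -9.5, 26.1, 0.173, -0.0, -0.0]]
```

Call:
step_arm:
  rows:
    - [6,-27,-5,0.173,0,0]
    - [6,-28,0,0.173,0,0]
    - [6,-27,5,0.173,0,0]
    - [6,-26,10,0.173,0,0]
    - [6,-24,14,0.173,0,0]
    - [6,-21,18,0.173,0,0]
    - [6,-18,21,0.173,0,0]
    - [6,-14,24,0.173,0,0]

```text
t: 47.75
eef_pos: [532.0, -337.8, 114.5]
tcp_rot: [-2.558, 1.563, 2.278]
ft_force: [-0.1, 0.0, -0.5]
opening: 0.738
```

Call:
step_arm:
  rows:
    - [4,-9,26,0.173,0,0]
    - [0,0,0,0,0,0]

```text
t: 48.0
eef_pos: [524.6, -366.4, 107.3]
tcp_rot: [-2.325, 1.56, 2.329]
ft_force: [0.4, 0.4, -0.7]
opening: 0.733
```

```bash
python3 - <<'E'
from h import *
plan([535,-363.5,90],None,Rt=tgt(-1.577),rs=0.18)
shot("scene","s19",(130,120,330,300),4)
shot("top","t19",(230,120,510,300),2.8)
E
```

```text
t 48.0 q [-0.71  0.66  1.64  0.    0.85  0.91] pos [ 524.6 -366.4  107.3] F [ 0.4  0.4 -0.7] n 1
[[17.2, 10.4, -3.4, -0.051, -0.008, 0.008]]
```

View pics/s19.png

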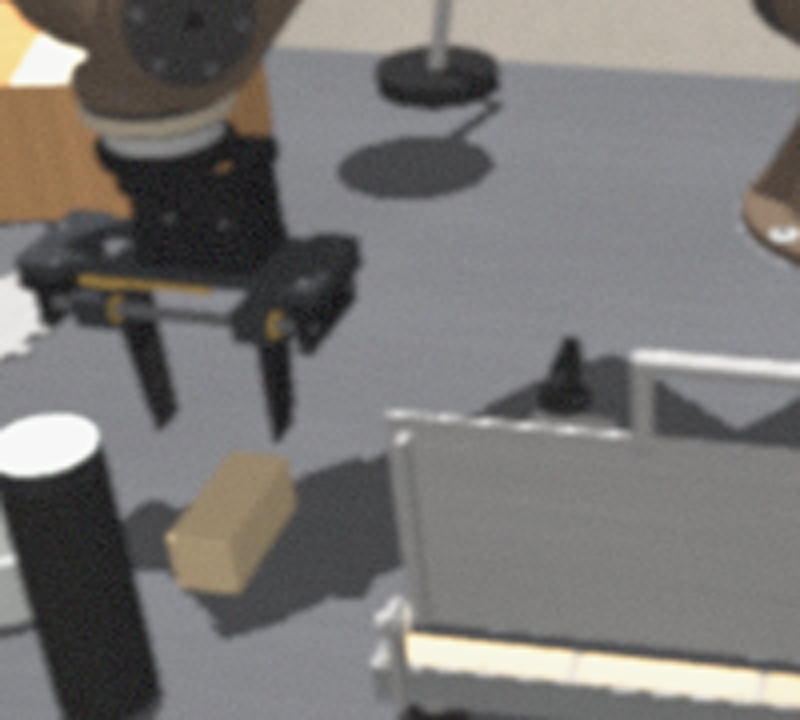

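View pics/t19.png

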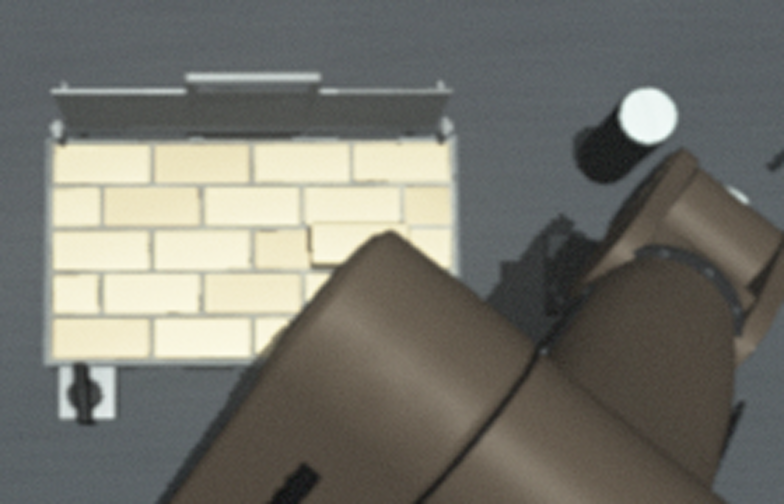

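The first brick lies on the middle row at top crop (355,243), partly hidden. Brick 2 is below the fingers at scene crop (235,525).

Call:
step_arm:
  rows:
    - [12,10,-3,-0.051,-0.008,0.008]
    - [0,0,0,0,0,0]
    - [0,0,0,0,0,0]

```text
t: 48.48
eef_pos: [535.9, -359.5, 96.0]
tcp_rot: [2.848, 1.57, 1.283]
ft_force: [-0.4, 0.0, 0.4]
opening: 0.734
```

```bash
python3 - <<'E'
from h import *
plan([535,-363.5,32],None,Rt=tgt(-1.577),rs=0.18,step=90)
E
```

```text
t 48.48 q [-0.69  0.68  1.64  0.    0.83  0.87] pos [ 535.9 -359.5   96. ] F [-0.4  0.   0.4] n 1
[[64.0, -0.9, 4.0, 0.012, -0.0, -0.0]]
```

Call:
step_arm:
  rows:
    - [15,-1,4,0.012,0,0]
    - [25,0,0,0,0,0]
    - [16,0,0,0,0,0]
    - [6,0,0,0,0,0]
    - [0,0,0,0,0,0]

```text
t: 49.1
eef_pos: [534.6, -364.1, 31.3]
tcp_rot: [1.314, 1.57, -0.265]
ft_force: [0.3, -0.5, 0.2]
opening: 0.734
```

```bash
python3 - <<'E'
from h import *
plan([535,-363.5,32],None,Rt=tgt(-1.577),rs=0.18,step=90)
shot("scene","s20",(130,120,330,300),4)
E
```

```text
t 49.1 q [-0.7   0.77  1.66  0.    0.71  0.88] pos [ 534.6 -364.1   31.3] F [ 0.3 -0.5  0.2] n 1
[[-0.7, 0.4, -0.6, -0.002, 0.0, -0.001]]
```

View pics/s20.png

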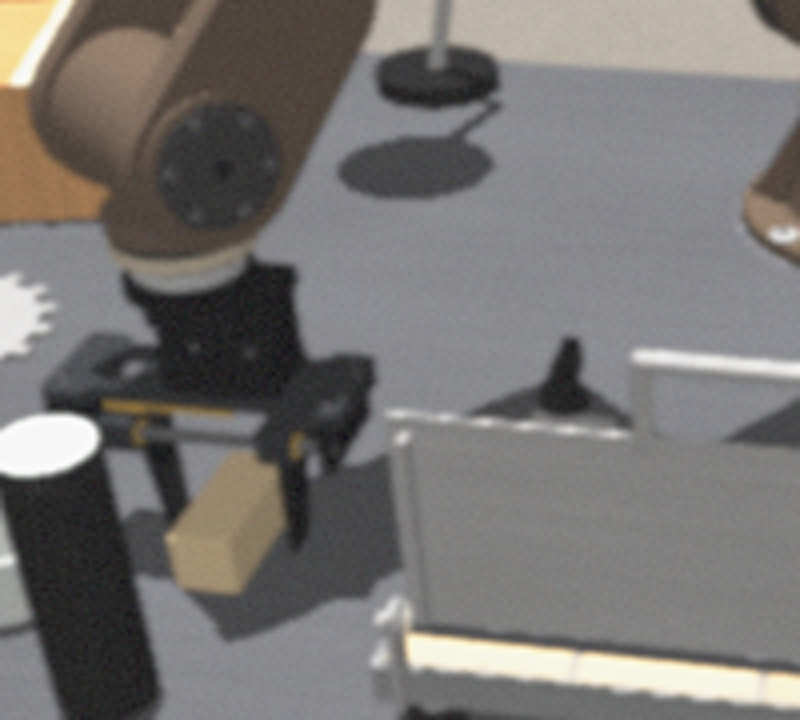

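Straddling brick 2. Close and lift.

Call:
step_arm:
  rows:
    - [0,0,0,0,0,0]
    - [0,0,0,0,0,0]
    - [0,0,0,0,0,0]
    - [0,0,0,0,0,0]
    - [0,0,0,0,0,0]
    - [0,0,0,0,0,0]
  grip: 0

```text
t: 49.9
eef_pos: [535.2, -364.5, 33.4]
tcp_rot: [0.957, 1.567, -0.622]
ft_force: [-0.5, 0.7, -0.9]
opening: 0.423
```

Call:
step_arm:
  rows:
    - [-25,0,0,0,0,0]
    - [-50,0,0,0,0,0]
    - [-60,0,0,0,0,0]
    - [0,0,0,0,0,0]

```text
t: 50.4
eef_pos: [534.6, -364.1, 171.1]
tcp_rot: [1.169, 1.57, -0.409]
ft_force: [-0.6, -0.8, -1.1]
opening: 0.419
```

```bash
python3 - <<'E'
from h import *
plan([582,-14.5,180],None,Rt=tgt(-0.022),rs=0.18,step=45)
E
```

```text
t 50.4 q [-0.7   0.59  1.57  0.    0.97  0.88] pos [ 534.6 -364.1  171.1] F [-0.6 -0.8 -1.1] n 9
[[-1.0, 5.0, -38.9, -0.173, 0.0, -0.0], [-1.0, 11.6, -37.4, -0.173, 0.0, -0.0], [-1.0, 17.8, -34.9, -0.173, 0.0, -0.0], [-1.0, 23.6, -31.3, -0.173, 0.0, -0.0], [-1.0, 28.6, -26.8, -0.173, 0.0, -0.0], [-1.0, 32.8, -21.5, -0.173, 0.0, -0.0], [-1.0, 36.0, -15.5, -0.173, 0.0, -0.0], [-1.0, 38.1, -9.1, -0.173, 0.0, -0.0]]
[[-1.0, 39.1, -2.4, -0.173, 0.0, -0.0]]
```

Call:
step_arm:
  rows:
    - [-1,5,-39,-0.173,0,0]
    - [-1,12,-37,-0.173,0,0]
    - [-1,18,-35,-0.173,0,0]
    - [-1,24,-31,-0.173,0,0]
    - [-1,29,-27,-0.173,0,0]
    - [-1,33,-21,-0.173,0,0]
    - [-1,36,-15,-0.173,0,0]
    - [-1,38,-9,-0.173,0,0]

```text
t: 51.4
eef_pos: [571.2, -44.9, 171.5]
tcp_rot: [2.923, 1.562, 2.768]
ft_force: [0.5, -0.2, -0.5]
opening: 0.422
```

Call:
step_arm:
  rows:
    - [0,25,-2,-0.13,0,0]
    - [0,0,0,0,0,0]
    - [0,0,0,0,0,0]

```text
t: 51.78
eef_pos: [572.0, -17.0, 168.8]
tcp_rot: [2.864, 1.558, 2.845]
ft_force: [-0.4, -0.9, -0.8]
opening: 0.419
```

```bash
python3 - <<'E'
from h import *
plan([582,-14.5,130],None,Rt=tgt(-0.022),rs=0.18,step=90)
print(env.state()["opening"]*95)
shot("top","t21",(230,120,430,300),4)
E
```

```text
t 51.77 q [-0.15  0.5   1.76  0.    0.89 -0.13] pos [572.  -17.  168.8] F [-0.4 -0.9 -0.8] n 1
[[38.7, 2.5, 10.4, 0.004, -0.013, -0.004]]
39.820222534906335
```

View pics/t21.png

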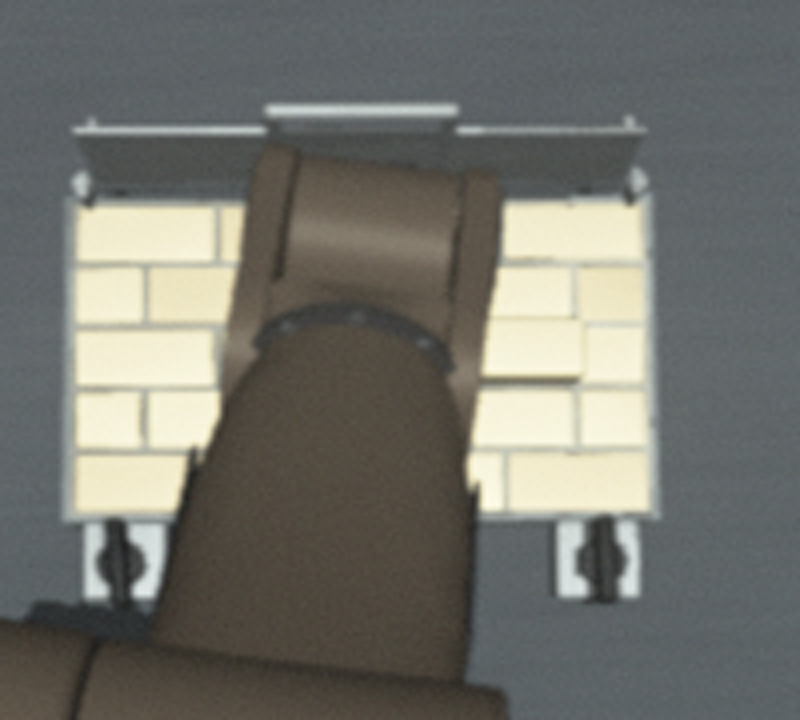

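Call:
step_arm:
  rows:
    - [20,2,10,0.004,-0.013,-0.004]
    - [12,0,0,0,0,0]
    - [0,0,0,0,0,0]

```text
t: 52.2
eef_pos: [581.6, -17.8, 135.6]
tcp_rot: [-2.197, 1.57, -2.226]
ft_force: [-0.0, -0.4, -1.2]
opening: 0.42
```

```bash
python3 - <<'E'
from h import *
plan([582,-14.5,97],None,Rt=tgt(-0.022),rs=0.18,step=90)
print(onplane("top",230+582/4,120+350/4,96),onplane("top",230+530/4,120+(318+378)/8,96))
E
```

```text
t 52.2 q [-0.14  0.55  1.77 -0.    0.82 -0.11] pos [581.6 -17.8 135.6] F [-0.  -0.4 -1.2] n 1
[[38.6, 3.3, 0.3, -0.007, -0.0, 0.0]]
[ 576.43375782 -164.31565347   96.        ] [ 578.57639136 -129.08837593   96.        ]
```

Call:
step_arm:
  rows:
    - [15,3,0,-0.007,0,0]
    - [18,0,0,0,0,0]
    - [4,0,0,0,0,0]
    - [0,0,0,0,0,0]

```text
t: 52.7
eef_pos: [581.6, -15.1, 97.4]
tcp_rot: [-0.808, 1.57, -0.83]
ft_force: [0.0, 0.4, -0.1]
opening: 0.421
```

```bash
python3 - <<'E'
from h import *
plan([582,-14.5,89.4],None,Rt=tgt(-0.022),rs=0.18,step=90)
E
```

```text
t 52.7 q [-0.14  0.61  1.8  -0.    0.73 -0.12] pos [581.6 -15.1  97.4] F [ 0.   0.4 -0.1] n 1
[[8.0, 0.6, 0.4, -0.0, 0.0, 0.0]]
```

Call:
step_arm:
  rows:
    - [4,0,0,0,0,0]
    - [2,0,0,0,0,0]
    - [1,0,0,0,0,0]
    - [0,0,0,0,0,0]

```text
t: 53.2
eef_pos: [582.0, -15.1, 91.2]
tcp_rot: [-0.272, 1.568, -0.294]
ft_force: [0.0, 0.6, -1.2]
opening: 0.421
```

Call:
step_arm:
  rows:
    - [1,0,0,0,0,0]
    - [0,0,0,0,0,0]

```text
t: 53.45
eef_pos: [582.1, -15.1, 90.3]
tcp_rot: [-0.252, 1.568, -0.275]
ft_force: [0.9, -0.0, -0.9]
opening: 0.42
```

Call:
step_arm:
  rows:
    - [1,0,0,0,0,0]
    - [0,0,0,0,0,0]

```text
t: 53.7
eef_pos: [582.2, -15.1, 89.4]
tcp_rot: [-0.231, 1.568, -0.253]
ft_force: [-0.4, 0.5, 0.2]
opening: 0.421
```

Released at the floor; then lift and move clear to look.

Call:
step_arm:
  rows:
    - [0.5,0,0,0,0,0]
    - [0,0,0,0,0,0]
    - [0,0,0,0,0,0]
    - [0,0,0,0,0,0]
    - [-30,0,0,0,0,0]
    - [-50,0,0,0,0,0]
    - [-20,10,0,-0.15,0,0]
    - [0,50,-5,-0.17,0,0]
  grip: 70

```text
t: 54.7
eef_pos: [571.3, 42.7, 191.5]
tcp_rot: [-0.506, 1.568, -0.204]
ft_force: [0.0, 0.7, -0.3]
opening: 0.738
```

```bash
python3 - <<'E'
from h import *
# long-axis 0.21 -> jaw 1.78
plan([500,330,170],None,Rt=tgt(1.78),rs=0.18,step=55)
E
```

```text
t 54.7 q [-0.04  0.47  1.75 -0.    0.92 -0.34] pos [571.3  42.7 191.5] F [ 0.   0.7 -0.3] n 9
[[2.4, 32.8, 1.9, -0.164, 0.0, 0.0], [2.4, 32.1, 7.3, -0.164, 0.0, 0.0], [2.4, 30.5, 12.4, -0.164, 0.0, 0.0], [2.4, 28.0, 17.2, -0.164, 0.0, 0.0], [2.4, 24.8, 21.6, -0.164, 0.0, 0.0], [2.4, 21.0, 25.3, -0.164, 0.0, 0.0], [2.4, 16.5, 28.4, -0.164, 0.0, 0.0], [2.4, 11.7, 30.8, -0.164, 0.0, 0.0]]
[[2.4, 6.5, 32.2, -0.164, 0.0, 0.0]]
```

Call:
step_arm:
  rows:
    - [2,33,2,-0.164,0,0]
    - [2,32,7,-0.164,0,0]
    - [2,30,12,-0.164,0,0]
    - [2,28,17,-0.164,0,0]
    - [2,25,22,-0.164,0,0]
    - [2,21,25,-0.164,0,0]
    - [2,16,28,-0.164,0,0]
    - [0,0,0,0,0,0]

```text
t: 55.7
eef_pos: [508.9, 273.2, 177.8]
tcp_rot: [-1.533, 1.566, -0.041]
ft_force: [0.4, -0.5, -0.1]
opening: 0.737
```

```bash
python3 - <<'E'
from h import *
plan([533.6,369,90],None,Rt=tgt(1.78),rs=0.18,step=55)
shot("top","t22",(100,120,420,300),2.5)
shot("scene","s22",(400,130,600,330),3)
E
```

```text
t 55.7 q [ 0.38  0.49  1.75 -0.    0.9  -1.11] pos [508.9 273.2 177.8] F [ 0.4 -0.5 -0.1] n 3
[[29.3, -5.6, 32.5, -0.096, -0.0, 0.002], [29.3, -8.7, 31.8, -0.096, -0.0, 0.002], [29.3, -11.7, 30.8, -0.096, -0.0, 0.002]]
```

View pics/t22.png

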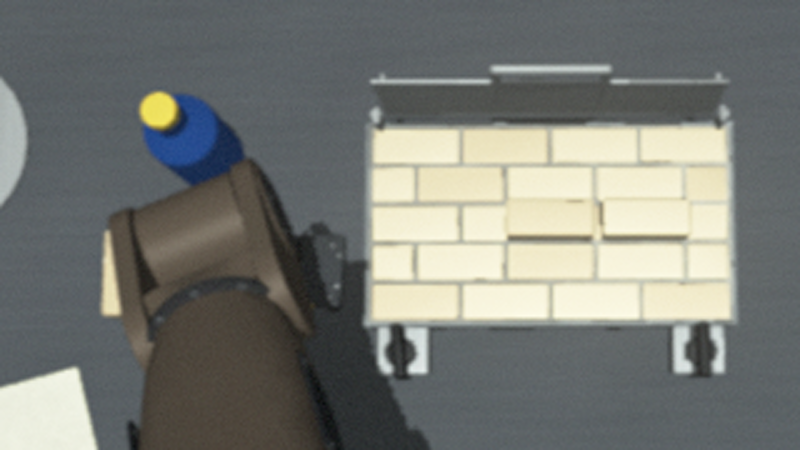

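View pics/s22.png

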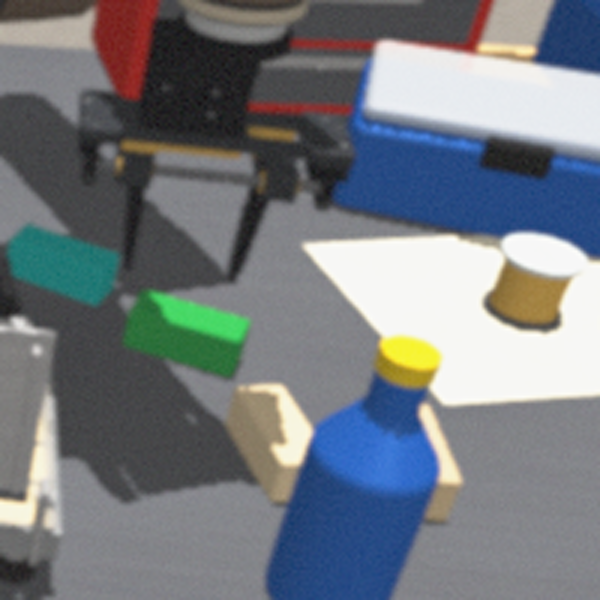

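Two bricks lie well on the middle row (top crop (550,217) and (645,217)). The left bricks have not moved.

Call:
step_arm:
  rows:
    - [20,-6,32,-0.096,0,0]
    - [25,-9,32,-0.096,0,0]
    - [25,-10,28,-0.096,0,0]
    - [0,0,0,0,0,0]
    - [0,0,0,0,0,0]

```text
t: 56.42
eef_pos: [538.1, 360.6, 107.5]
tcp_rot: [-1.831, 1.564, -0.064]
ft_force: [0.8, 0.8, 0.3]
opening: 0.738
```

```bash
python3 - <<'E'
from h import *
plan([533.6,369,33],None,Rt=tgt(1.78),rs=0.18,step=90)
shot("scene","s23",(400,130,600,330),3)
E
```

```text
t 56.42 q [ 0.49  0.67  1.63 -0.01  0.84 -1.27] pos [538.1 360.6 107.5] F [0.8 0.8 0.3] n 1
[[74.5, 3.3, 9.2, -0.013, -0.002, 0.007]]
```

View pics/s23.png

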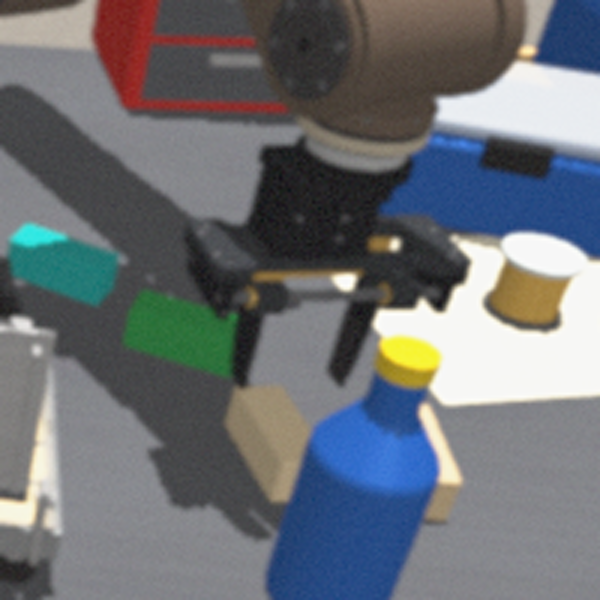

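Call:
step_arm:
  rows:
    - [15,3,9,-0.013,-0.002,0.007]
    - [20,0,0,0,0,0]
    - [0,0,0,0,0,0]

```text
t: 56.85
eef_pos: [533.5, 368.0, 72.5]
tcp_rot: [-0.813, 1.569, 0.964]
ft_force: [-0.1, 0.6, 0.6]
opening: 0.734
```

```bash
python3 - <<'E'
from h import *
plan([533.6,369,33],None,Rt=tgt(1.78),rs=0.18,step=90)
E
```

```text
t 56.85 q [ 0.5   0.71  1.64  0.    0.78 -1.28] pos [533.5 368.   72.5] F [-0.1  0.6  0.6] n 1
[[39.5, -0.3, 1.0, -0.003, 0.001, 0.001]]
```

Call:
step_arm:
  rows:
    - [20,0,1,0,0,0]
    - [15,0,0,0,0,0]
    - [4,0,0,0,0,0]
    - [0,0,0,0,0,0]

```text
t: 57.35
eef_pos: [533.4, 369.1, 31.4]
tcp_rot: [-0.871, 1.569, 0.906]
ft_force: [-0.0, 0.3, 1.1]
opening: 0.738
```

```bash
python3 - <<'E'
from h import *
plan([533.6,369,33],None,Rt=tgt(1.78),rs=0.18,step=90)
shot("scene","s24",(420,170,580,310),4)
E
```

```text
t 57.35 q [ 0.5   0.77  1.66  0.    0.71 -1.27] pos [533.4 369.1  31.4] F [-0.   0.3  1.1] n 1
[[-1.6, -0.2, -0.2, -0.003, 0.001, 0.002]]
```

View pics/s24.png

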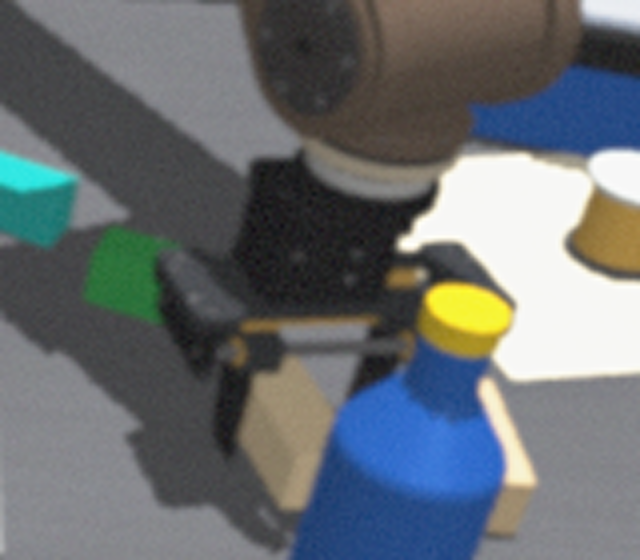

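Call:
step_arm:
  rows:
    - [0,0,0,0,0,0]
    - [0,0,0,0,0,0]
    - [0,0,0,0,0,0]
    - [0,0,0,0,0,0]
    - [0,0,0,0,0,0]
    - [0,0,0,0,0,0]
  grip: 0

```text
t: 58.15
eef_pos: [533.9, 369.4, 32.9]
tcp_rot: [-1.086, 1.567, 0.691]
ft_force: [-0.5, 0.3, 0.0]
opening: 0.418
```

Call:
step_arm:
  rows:
    - [-25,0,0,0,0,0]
    - [-50,0,0,0,0,0]
    - [-60,0,0,0,0,0]
    - [0,0,0,0,0,0]

```text
t: 58.65
eef_pos: [533.1, 368.8, 170.3]
tcp_rot: [-0.613, 1.569, 1.164]
ft_force: [0.6, 0.1, -1.8]
opening: 0.422
```

```bash
python3 - <<'E'
from h import *
plan([584.2,87.5,180],None,Rt=tgt(-0.022),rs=0.18,step=45)
E
```

```text
t 58.65 q [ 0.5   0.59  1.57  0.    0.98 -1.27] pos [533.1 368.8 170.3] F [ 0.6  0.1 -1.8] n 10
[[-1.0, 0.7, -28.6, 0.18, 0.0, -0.0], [-1.0, -4.4, -28.3, 0.18, 0.0, -0.0], [-1.0, -9.4, -27.0, 0.18, 0.0, -0.0], [-1.0, -14.0, -24.9, 0.18, 0.0, -0.0], [-1.0, -18.3, -22.0, 0.18, 0.0, -0.0], [-1.0, -21.9, -18.4, 0.18, 0.0, -0.0], [-1.0, -24.8, -14.2, 0.18, 0.0, -0.0], [-1.0, -27.0, -9.5, 0.18, 0.0, -0.0]]
[[-1.0, -28.2, -4.5, 0.18, 0.0, -0.0], [-1.0, -28.6, 0.6, 0.18, 0.0, -0.0]]
```

Call:
step_arm:
  rows:
    - [-1,1,-29,0.18,0,0]
    - [-1,-4,-28,0.18,0,0]
    - [-1,-9,-27,0.18,0,0]
    - [-1,-14,-25,0.18,0,0]
    - [-1,-18,-22,0.18,0,0]
    - [-1,-22,-18,0.18,0,0]
    - [-1,-25,-14,0.18,0,0]
    - [-1,-27,-9,0.18,0,0]

```text
t: 59.65
eef_pos: [565.8, 137.1, 167.9]
tcp_rot: [3.029, 1.557, -2.96]
ft_force: [-0.1, -0.5, -1.0]
opening: 0.416
```

Call:
step_arm:
  rows:
    - [-1,-28,-4,0.18,0,0]
    - [0,-20,0,0.12,0,0]
    - [0,0,0,0,0,0]
    - [0,0,0,0,0,0]

```text
t: 60.15
eef_pos: [570.6, 86.2, 164.1]
tcp_rot: [-2.995, 1.55, -3.013]
ft_force: [0.3, 0.1, -2.2]
opening: 0.42
```

```bash
python3 - <<'E'
from h import *
plan([584.2,87.5,130],None,Rt=tgt(-0.022),rs=0.18,step=90)
E
```

```text
t 60.15 q [ 0.04  0.52  1.75 -0.    0.9   0.06] pos [570.6  86.2 164.1] F [ 0.3  0.1 -2.2] n 1
[[33.8, 1.6, 14.2, 0.004, -0.021, 0.003]]
```

Call:
step_arm:
  rows:
    - [15,2,14,0.004,-0.021,0.003]
    - [12,0,0,0,0,0]
    - [0,0,0,0,0,0]

```text
t: 60.52
eef_pos: [583.4, 90.0, 135.1]
tcp_rot: [-3.125, 1.569, -3.14]
ft_force: [-0.7, -0.6, -2.1]
opening: 0.419
```

```bash
python3 - <<'E'
from h import *
plan([584.2,87.5,97],None,Rt=tgt(-0.022),rs=0.18,step=90)
E
```

```text
t 60.52 q [0.04 0.56 1.75 0.   0.83 0.06] pos [583.4  90.  135.1] F [-0.7 -0.6 -2.1] n 1
[[38.1, -2.5, 0.9, 0.007, -0.002, 0.0]]
```

Call:
step_arm:
  rows:
    - [15,-2,1,0.007,0,0]
    - [18,0,0,0,0,0]
    - [4,0,0,0,0,0]
    - [0,0,0,0,0,0]

```text
t: 61.02
eef_pos: [583.9, 88.2, 96.5]
tcp_rot: [-3.066, 1.569, -3.088]
ft_force: [0.2, 0.1, -1.6]
opening: 0.423
```

```bash
python3 - <<'E'
from h import *
plan([584.2,87.5,88.9],None,Rt=tgt(-0.022),rs=0.18,step=90)
E
```

```text
t 61.02 q [ 0.04  0.62  1.78 -0.    0.75  0.06] pos [583.9  88.2  96.5] F [ 0.2  0.1 -1.6] n 1
[[7.6, -0.7, 0.4, 0.0, -0.002, 0.0]]
```

Call:
step_arm:
  rows:
    - [4,0,0,0,0,0]
    - [2,0,0,0,0,0]
    - [0,0,0,0,0,0]

```text
t: 61.4
eef_pos: [584.3, 88.2, 91.1]
tcp_rot: [-3.034, 1.571, -3.056]
ft_force: [0.4, -0.2, -1.5]
opening: 0.42
```

Call:
step_arm:
  rows:
    - [1,0,0,0,0,0]
    - [0,0,0,0,0,0]

```text
t: 61.65
eef_pos: [584.4, 88.2, 90.3]
tcp_rot: [-0.013, 1.571, -0.035]
ft_force: [0.6, 0.5, -1.9]
opening: 0.417
```

Call:
step_arm:
  rows:
    - [1,0,0,0,0,0]
    - [0,0,0,0,0,0]

```text
t: 61.9
eef_pos: [584.4, 88.2, 89.4]
tcp_rot: [0.068, 1.57, 0.046]
ft_force: [0.6, 0.2, -1.3]
opening: 0.42
```

Call:
step_arm:
  rows:
    - [0.7,0,0,0,0,0]
    - [0,0,0,0,0,0]

```text
t: 62.15
eef_pos: [584.5, 88.2, 88.9]
tcp_rot: [-0.0, 1.57, -0.022]
ft_force: [-0.5, -0.7, -0.2]
opening: 0.417
```

Call:
step_arm:
  rows:
    - [0,0,0,0,0,0]
    - [0,0,0,0,0,0]
    - [0,0,0,0,0,0]
    - [-30,0,0,0,0,0]
    - [-50,0,0,0,0,0]
    - [-30,10,0,-0.15,0,0]
    - [0,50,-5,-0.17,0,0]
    - [0,0,0,0,0,0]
  grip: 70

```text
t: 63.15
eef_pos: [573.3, 148.2, 202.6]
tcp_rot: [0.183, 1.569, 0.49]
ft_force: [0.1, 0.4, 0.2]
opening: 0.735
```

```bash
python3 - <<'E'
from h import *
# brick (539.5,468.6), jaw 1.551
plan([500,400,190],None,Rt=tgt(1.551),rs=0.18,step=55)
E
```

```text
t 63.15 q [ 0.14  0.48  1.69  0.    0.97 -0.17] pos [573.3 148.2 202.6] F [0.1 0.4 0.2] n 7
[[1.8, 37.5, 0.9, -0.178, 0.0, 0.0], [1.8, 36.7, 7.5, -0.178, 0.0, 0.0], [1.8, 34.8, 13.9, -0.178, 0.0, 0.0], [1.8, 31.8, 19.8, -0.178, 0.0, 0.0], [1.8, 27.8, 25.1, -0.178, 0.0, 0.0], [1.8, 22.9, 29.6, -0.178, 0.0, 0.0], [1.8, 17.3, 33.2, -0.178, 0.0, 0.0]]
```

Call:
step_arm:
  rows:
    - [2,37,1,-0.178,0,0]
    - [2,37,7,-0.178,0,0]
    - [2,35,14,-0.178,0,0]
    - [2,32,20,-0.178,0,0]
    - [2,28,25,-0.178,0,0]
    - [2,23,30,-0.178,0,0]
    - [2,17,33,-0.178,0,0]
    - [0,0,0,0,0,0]

```text
t: 64.15
eef_pos: [497.7, 402.2, 186.5]
tcp_rot: [-2.374, 1.569, -0.796]
ft_force: [0.3, 0.7, 0.5]
opening: 0.739
```

```bash
python3 - <<'E'
from h import *
plan([539.5,468.6,100],None,Rt=tgt(1.551),rs=0.18,step=55)
im=shot("top","t25",(100,120,420,300),2.5)
shot("scene","s25",(400,130,600,330),3)
E
```

```text
t 64.15 q [ 0.58  0.57  1.58 -0.    1.   -1.  ] pos [497.7 402.2 186.5] F [0.3 0.7 0.5] n 3
[[28.8, -14.1, 22.1, 0.009, -0.0, 0.0], [28.8, -13.9, 22.2, 0.009, -0.0, 0.0], [28.8, -13.7, 22.3, 0.009, -0.0, 0.0]]
```

View pics/t25.png

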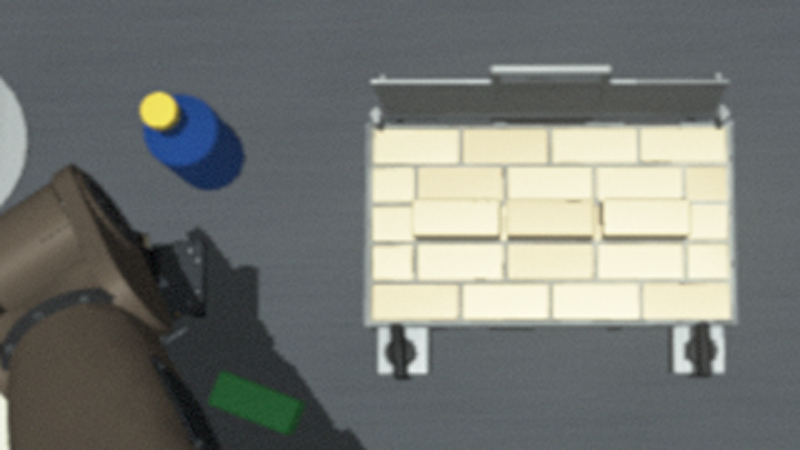

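View pics/s25.png

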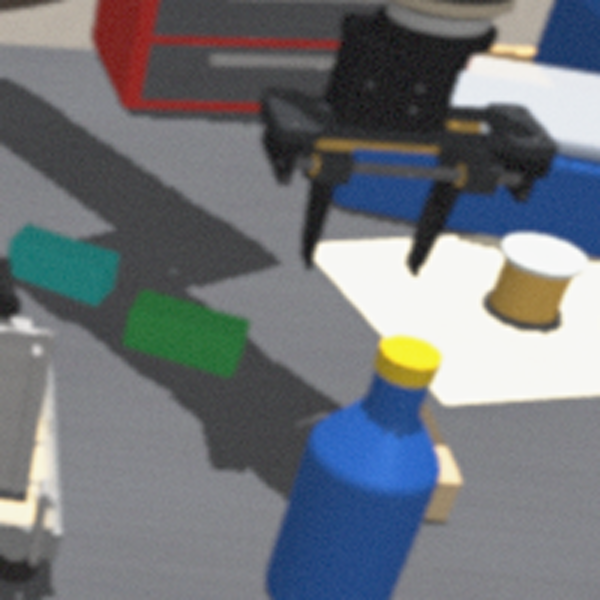

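The first course is complete (top crop (457,217), (550,217), (645,217)). The fourth brick has not moved; its corner is visible at scene crop (445,485), as before.

Call:
step_arm:
  rows:
    - [25,-14,22,0.009,0,0]
    - [25,-14,22,0.009,0,0]
    - [18,-11,18,0.009,0,0]
    - [0,0,0,0,0,0]
    - [0,0,0,0,0,0]

```text
t: 64.88
eef_pos: [543.3, 456.3, 118.3]
tcp_rot: [-2.197, 1.567, -0.669]
ft_force: [0.2, -0.2, 1.3]
opening: 0.737
```

```bash
python3 - <<'E'
from h import *
plan([539.5,468.6,75],None,Rt=tgt(1.551),rs=0.18,step=155)
E
```

```text
t 64.88 q [ 0.61  0.73  1.44 -0.    0.97 -0.92] pos [543.3 456.3 118.3] F [ 0.2 -0.2  1.3] n 1
[[43.3, 4.5, 12.3, -0.023, -0.002, 0.003]]
```

Call:
step_arm:
  rows:
    - [12,4,12,-0.023,-0.002,0.003]
    - [15,0,0,0,0,0]
    - [0,0,0,0,0,0]
    - [0,0,0,0,0,0]

```text
t: 65.38
eef_pos: [539.6, 468.0, 91.2]
tcp_rot: [-0.554, 1.57, 0.998]
ft_force: [-0.2, -0.1, -0.2]
opening: 0.737
```

```bash
python3 - <<'E'
from h import *
plan([539.5,468.6,33],None,Rt=tgt(1.551),rs=0.18,step=155)
shot("scene","s26",(400,130,600,330),3)
E
```

```text
t 65.38 q [ 0.62  0.77  1.44  0.    0.93 -0.93] pos [539.6 468.   91.2] F [-0.2 -0.1 -0.2] n 1
[[58.2, 0.1, 0.6, 0.0, 0.001, 0.001]]
```

View pics/s26.png

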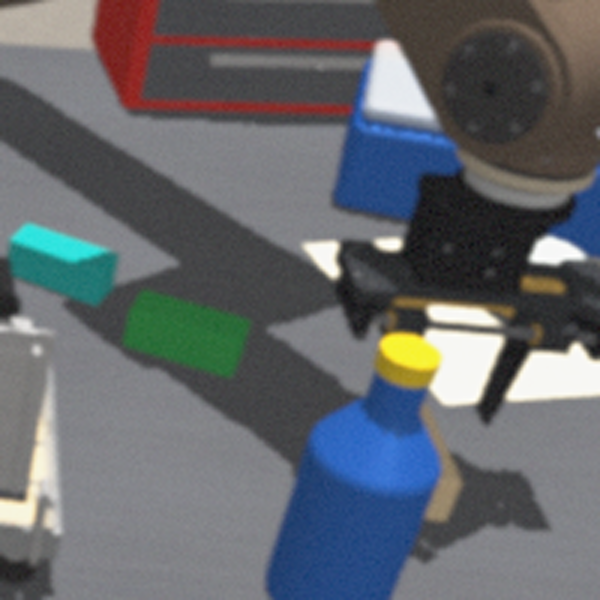

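Call:
step_arm:
  rows:
    - [25,0,0,0,0,0]
    - [20,0,0,0,0,0]
    - [10,0,0,0,0,0]
    - [2,0,0,0,0,0]
    - [0,0,0,0,0,0]

```text
t: 66.05
eef_pos: [540.5, 468.5, 34.1]
tcp_rot: [-0.839, 1.567, 0.712]
ft_force: [0.6, -0.7, 0.7]
opening: 0.736
```

Call:
step_arm:
  rows:
    - [0,0,0,0,0,0]
    - [0,0,0,0,0,0]
    - [0,0,0,0,0,0]
    - [0,0,0,0,0,0]
    - [0,0,0,0,0,0]
    - [0,0,0,0,0,0]
  grip: 0

```text
t: 66.8
eef_pos: [541.0, 468.8, 35.7]
tcp_rot: [-0.871, 1.565, 0.68]
ft_force: [1.0, 0.9, -0.8]
opening: 0.418
```

```bash
python3 - <<'E'
from h import *
plan([539.5,468.6,33],None,Rt=tgt(1.551),rs=0.18,step=155)
E
```

```text
t 66.8 q [ 0.62  0.84  1.47  0.    0.83 -0.93] pos [541.  468.8  35.7] F [ 1.   0.9 -0.8] n 1
[[2.7, 1.5, -0.3, 0.0, 0.004, 0.005]]
```

Call:
step_arm:
  rows:
    - [-25,0,0,0,0,0]
    - [-50,0,0,0,0,0]
    - [-60,0,0,0,0,0]
    - [-50,0,0,0,0,0]
    - [0,0,0,0,0,0]

```text
t: 67.42
eef_pos: [539.7, 467.8, 224.3]
tcp_rot: [-0.745, 1.569, 0.806]
ft_force: [0.9, 0.8, -1.4]
opening: 0.419
```

```bash
python3 - <<'E'
from h import *
plan([580,36,215],None,Rt=tgt(-0.022),rs=0.16,step=50)
shot("scene","s27",(400,80,600,280),3)
E
```

```text
t 67.42 q [ 0.62  0.63  1.33  0.    1.17 -0.93] pos [539.7 467.8 224.3] F [ 0.9  0.8 -1.4] n 10
[[0.9, -4.9, -43.1, 0.157, 0.0, -0.0], [0.9, -11.6, -41.8, 0.157, 0.0, -0.0], [0.9, -18.0, -39.5, 0.157, 0.0, -0.0], [0.9, -23.9, -36.2, 0.157, 0.0, -0.0], [0.9, -29.3, -32.0, 0.157, 0.0, -0.0], [0.9, -34.0, -27.0, 0.157, 0.0, -0.0], [0.9, -37.8, -21.3, 0.157, 0.0, -0.0], [0.9, -40.6, -15.2, 0.157, 0.0, -0.0]]
[[0.9, -42.5, -8.6, 0.157, 0.0, -0.0], [0.9, -43.3, -1.8, 0.157, 0.0, -0.0]]
```

View pics/s27.png

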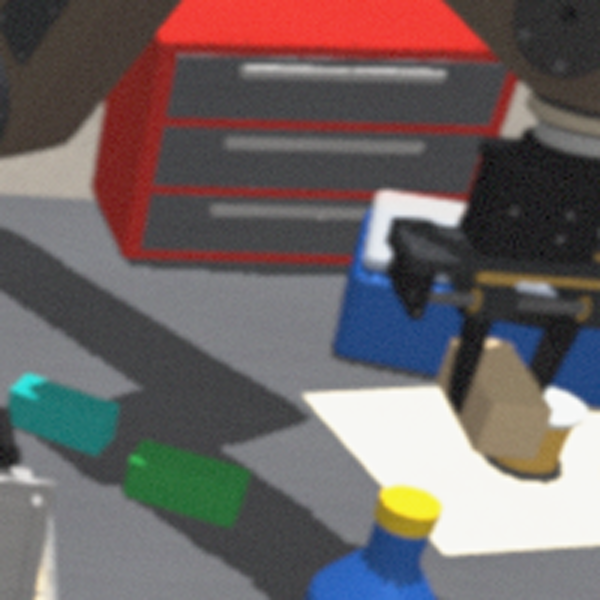

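Raise further so the brick passes above the bottle's height.

Call:
step_arm:
  rows:
    - [-40,-5,-43,0.157,0,0]
    - [0,-12,-42,0.157,0,0]
    - [0,-18,-39,0.157,0,0]
    - [0,-24,-36,0.157,0,0]
    - [0,-29,-32,0.157,0,0]
    - [0,-34,-27,0.157,0,0]
    - [5,-38,-21,0.157,0,0]
    - [10,-40,-15,0.157,0,0]

```text
t: 68.47
eef_pos: [562.9, 113.3, 233.2]
tcp_rot: [-3.04, 1.547, -2.78]
ft_force: [1.1, -0.2, -1.7]
opening: 0.417
```

Call:
step_arm:
  rows:
    - [10,-42,-9,0.157,0,0]
    - [10,-25,0,0.1,0,0]
    - [0,0,0,0,0,0]
    - [0,0,0,0,0,0]

```text
t: 68.97
eef_pos: [564.2, 40.9, 206.5]
tcp_rot: [-2.899, 1.536, -2.909]
ft_force: [0.5, -0.3, -1.8]
opening: 0.418
```

```bash
python3 - <<'E'
from h import *
plan([583.3,36.5,180],None,Rt=tgt(-0.022),rs=0.18,step=150)
print(env.state()["opening"]*95)
E
```

```text
t 68.97 q [-0.04  0.46  1.72 -0.01  1.   -0.02] pos [564.2  40.9 206.5] F [ 0.5 -0.3 -1.8] n 1
[[25.9, -4.0, 20.0, 0.012, -0.034, 0.009]]
39.6625467311888
```

Call:
step_arm:
  rows:
    - [12,-4,20,0.012,-0.034,0.009]
    - [10,0,0,0,0,0]
    - [0,0,0,0,0,0]
    - [0,0,0,0,0,0]

```text
t: 69.47
eef_pos: [582.7, 39.9, 182.9]
tcp_rot: [2.849, 1.569, 2.835]
ft_force: [-0.3, -0.1, -1.3]
opening: 0.421
```

```bash
python3 - <<'E'
from h import *
plan([583.3,36.5,145],None,Rt=tgt(-0.022),rs=0.18,step=150)
E
```

```text
t 69.47 q [-0.04  0.5   1.72  0.    0.92 -0.03] pos [582.7  39.9 182.9] F [-0.3 -0.1 -1.3] n 1
[[37.9, -3.5, 0.7, 0.007, -0.002, -0.001]]
```

Call:
step_arm:
  rows:
    - [18,-3,1,0.007,-0.002,0]
    - [16,0,0,0,0,0]
    - [6,0,0,0,0,0]
    - [0,0,0,0,0,0]

```text
t: 69.97
eef_pos: [583.5, 37.9, 143.1]
tcp_rot: [0.409, 1.57, 0.389]
ft_force: [1.1, 0.3, -1.2]
opening: 0.418
```

```bash
python3 - <<'E'
from h import *
plan([583.3,36.5,131.7],None,Rt=tgt(-0.022),rs=0.18,step=150)
shot("scene","s28",(250,60,430,260),3)
E
```

```text
t 69.97 q [-0.05  0.55  1.76  0.    0.83 -0.03] pos [583.5  37.9 143.1] F [ 1.1  0.3 -1.2] n 1
[[11.4, -1.4, -0.2, 0.002, 0.001, -0.001]]
```

View pics/s28.png

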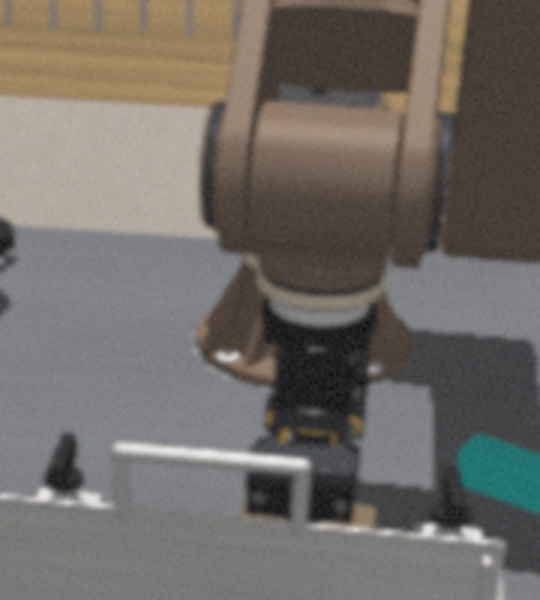

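Call:
step_arm:
  rows:
    - [6,-1,0,0,0,0]
    - [3,0,0,0,0,0]
    - [0,0,0,0,0,0]

```text
t: 70.4
eef_pos: [583.9, 36.8, 134.6]
tcp_rot: [0.151, 1.568, 0.131]
ft_force: [0.6, 0.7, -1.2]
opening: 0.418
```

Call:
step_arm:
  rows:
    - [1,0,0,0,0,0]
    - [0,0,0,0,0,0]

```text
t: 70.65
eef_pos: [584.1, 36.8, 133.7]
tcp_rot: [0.124, 1.568, 0.104]
ft_force: [-0.1, -0.1, -1.2]
opening: 0.423
```

Call:
step_arm:
  rows:
    - [1,0,0,0,0,0]
    - [0,0,0,0,0,0]

```text
t: 70.9
eef_pos: [584.1, 36.8, 132.8]
tcp_rot: [0.127, 1.567, 0.108]
ft_force: [-0.2, -0.7, -1.1]
opening: 0.42
```

Call:
step_arm:
  rows:
    - [0.7,0,0,0,0,0]
    - [0,0,0,0,0,0]

```text
t: 71.15
eef_pos: [584.1, 36.8, 132.0]
tcp_rot: [0.12, 1.567, 0.1]
ft_force: [-0.2, -0.3, -1.1]
opening: 0.42
```

Call:
step_arm:
  rows:
    - [0.8,0,0,0,0,0]
    - [0,0,0,0,0,0]

```text
t: 71.4
eef_pos: [584.1, 36.8, 131.7]
tcp_rot: [0.102, 1.567, 0.083]
ft_force: [-0.6, -0.7, -1.0]
opening: 0.42
```

Call:
step_arm:
  rows:
    - [0,0,0,0,0,0]
    - [0,0,0,0,0,0]
    - [0,0,0,0,0,0]
    - [-30,0,0,0,0,0]
    - [-50,0,0,0,0,0]
    - [-30,0,-20,0,0,0]
    - [0,40,-40,0,0,0]
    - [0,55,-40,0,0,0]
  grip: 70

```text
t: 72.4
eef_pos: [488.0, 129.7, 244.1]
tcp_rot: [0.197, 1.566, 0.172]
ft_force: [0.7, 0.8, 0.2]
opening: 0.736
```

Call:
step_arm:
  rows:
    - [0,55,-20,0,0,0]
    - [0,55,-20,0,0,0]
    - [0,55,0,0,0,0]
    - [0,0,0,0,0,0]
    - [0,0,0,0,0,0]

```text
t: 73.03
eef_pos: [447.9, 302.7, 245.2]
tcp_rot: [0.268, 1.564, 0.246]
ft_force: [0.5, -0.5, 0.4]
opening: 0.739
```

```bash
python3 - <<'E'
from h import *
print(pose()[0],env.state()["t"])
shot("top","t29",(230,120,410,290),4.4)
shot("scene","s29")
shot("top","t29w")
E
```

```text
[447.87303187 302.65625753 245.21482844] 73.025
```

View pics/t29.png

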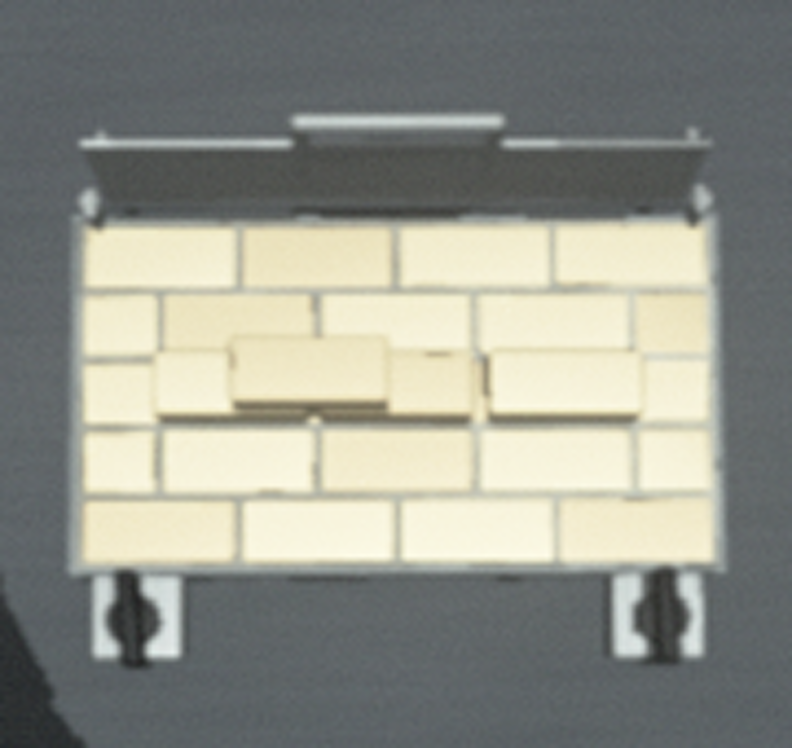

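View pics/s29.png

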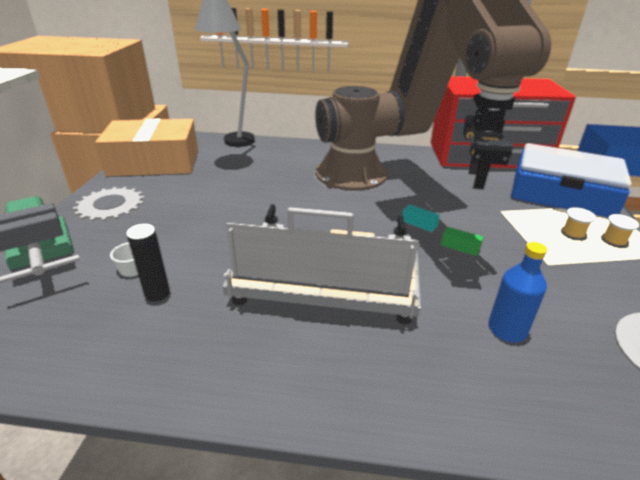

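View pics/t29w.png

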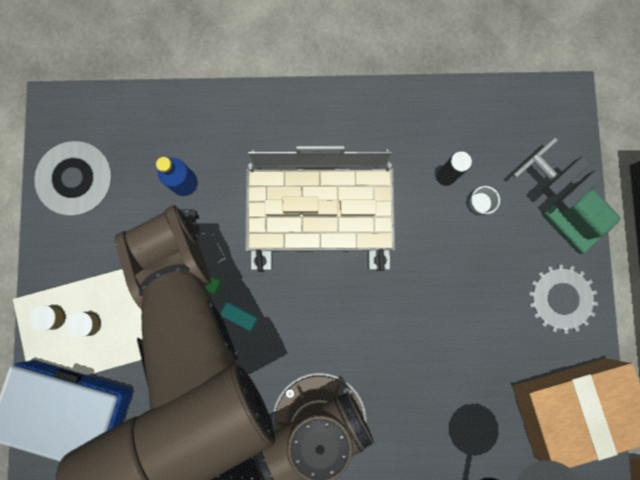

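```bash
python3 - <<'E'
from h import *
T=lambda u,v,z:onplane("top",230+u/4.4,120+v/4.4,z)
yaw=-.022;c=np.array([582.2,-14.4]);Ri=np.array([[np.cos(yaw),np.sin(yaw)],[-np.sin(yaw),np.cos(yaw)]])
def H(u,v,z): return (Ri@(T(u,v,z)[:2]-c)).round(1)
for n,u,v,z in [("joint",396,393,56),("R",564,382,96),("R left end",488,382,96),("R right end",640,382,96),("M right end",472,383,96),("L left end",154,383,96),("top",310,370,136),("top left",232,370,136),("top right",388,370,136)]: print(n,H(u,v,z))
print("handle",T(398,121,256))
E
```

```text
joint [-0.2  0.3]
R [  -0.6 -103. ]
R left end [ -0.6 -56.2]
R right end [  -0.6 -149.9]
M right end [ -1.2 -46.3]
L left end [ -1.3 149.6]
top [-0.9 52.3]
top left [-0.9 98.9]
top right [-0.9  5.6]
handle [697.86122112 -16.68050827 256.        ]
```

All four bricks are within 3 mm of their places and the shield is upright. Handing in.

```bash
python3 - <<'E'
from h import *
print(env.job_done(), env.state()["t"])
E
```

```text
the job is handed in; nothing more can be done
the job is handed in; nothing more can be done
```

The hearth is levelled, its shield is upright and all four loose firebricks are laid in running bond. I handed the job in at about 73 s of the 210 s; no verdict was reported.

- **Levelling:** I turned both front screws to about 6.2 rad. Afterwards the closed fingertips touched the left and right front rims at 56.0 mm each, which is the level height, and neither sagged under about 4 N. I did not probe the rear rims or measure the load on each foot. The knob angles come from the bar directions, taking zero as lying along the hearth's x.
- **Shield:** The handle bar measured x 699, z 255 mm, straight above the hinge at x ≈ 699 mm, so it stands upright within about 0.01 rad.
- **Bricks:** Three bricks fill the first course at hearth y ≈ -103, +2 and +102 mm, and the fourth is in the second course at +52 mm. All are within about 2 mm of the row line.
- **Bystanders:** The bottle, can and tin look unmoved, and the gripper was well clear at the end.

**Odd readings:**
- My first close on the left knob caught the round hub at 32 mm; I regripped higher on the bar.
- Heights measured from two camera views read 1 to 7 mm low at the hearth, the handle and one brick. For grasping and placing I used the stated heights, the force on contact and the arm's own height reading instead.

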